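Load pucks on a vacuum hold-down manifold and set its valves

ROBOT

A 6-joint arm with a two-finger parallel gripper is mounted at the origin on a cart in front of the work surface, level with it; the furniture and walls round the work are solid. World frame = base frame: x ahead of the robot, y to its left, z up, the work surface at z = 0. Lengths are in mm, angles in degrees, forces in N, time in s.
With the tool pointing down it reaches from about 350 to 850 mm from the base axis. Payload 8.1 kg.
Tool frame: the origin (TCP) lies at the very end of the fingers, on their centre line; the grasp point (between the pads) lies 19 mm behind it; z points along the fingers, y is the direction in which the jaws open and shut (so a half turn about z gives the same grasp; the last joint's range is limited). The gripper opens to 85 mm and grips with 20 to 120 N. Pads are 22 mm wide; open, the fingers measure 114 mm over their backs; the gripper's body (76 mm by 85 mm) begins 54 mm behind the grasp point. The pads swing forward as they close: fully open they stand 13 mm farther back than shut.
Start: joints at [-73.19, 7.471, 85.268, -0, 87.261, -4.893], TCP at [221.903, -557.462, 231.292] pointing down, gripper open.
Joint ranges: [-169.43, 169.43], [-51.17, 129.36], [1.28, 143.12], [-76.62, 256.62], [0, 156.53], [-152.29, 152.29]. Speed limits (degrees/s): [136.94, 136.94, 159.86, 180, 180, 180].

INTERFACE

Orientations are given as [roll, pitch, yaw] about the fixed x, y, z axes, in that order (R = Rz(yaw) Ry(pitch) Rx(roll)).
In Python, from bench import r gives the robot as it stands.
- The arm moves only by the shell command python3 -m crank 'ROWS' [OPENING] [FORCE]. ROWS is JSON, a list that holds one entry, the list of rows, each a list of 6 numbers: the shift along the tool's x, y, z in m, then the turn, a rotation vector about the tool's x, y, z in rad. A call has 1 to 10 rows; each row is the pose to reach, as a shift and turn from the pose measured when the call began, along the tool's axes at that moment; what a row does not reach only later rows make up. A row lasts 1/8 s, in which the tool goes at most 62.5 mm and 10.7 degrees, less where a joint would pass 70% of its speed; a pose out of reach is approached as far as the arm can. A call with a gripper value outside its range is refused whole. OPENING is the closure, from 0 (fully open) to 1 (shut), set as the call begins (- or left out, the last holds). The fingers move at their own pace and stop on an object; FORCE is the grip in N (left out, the last holds). Time passes only in rows, so rows that repeat a pose let the fingers close. It gives the time, the measured TCP pose, the force and the opening at its end, in the units of the state.
- r.sense(): the state, without advancing time (a new reading comes with each control period).
- r.snapshot(name): name is "scene" or "top" or "wrist"; returns (picture, depth): 420x560x3 uint8, blue, green, red; 420x560 float32, mm along the optical axis (not along the pixel's ray), 0 where there is no reading.
- r.get_calibration(name): a dict with "mtx" (3x3 intrinsics, pixels), "cam_to_world" (4x4, takes a point from camera to world coordinates). Camera axes: x right, y down, z forward; pixel columns grow to the right and rows downward; lengths in mm; the calibration is good to about 2 mm. The wrist camera is an equidistant fisheye: a pixel r from the principal point sees the ray r / f radians off the axis. A picture is of the moment at which its call begins: read the wrist's pose just before it. get_calibration takes no time and is no camera call; for the wrist camera it gives the pose at the moment of the call.
- r.hand_in(): hands the job in, once; it reports no verdict.
Trained networks look in the newest picture that a camera, given by its name, has taken for a name from the list of things; names that differ only in an ending like _2 or _b are one class to them, and where a whole thing is asked for, a point or a joint stands for the part that bears it (a point fixed in the world has none). Each returns a list of dicts, best first, with "conf" (0 to 1); they miss things now and then, are a little off and sometimes report something else, mostly with a low value. They report only what shows in the picture. A call takes as long as a camera call. They do not tell look-alikes from the thing itself.
- r.look_for(thing, camera): "extent" ([left, top, right, bottom] in pixels, round what is visible of it).
- r.landmark_of(thing, camera): "pixel" ([column, row] in pixels: a listed point, or the origin of a listed thing).
The state is a dict: "time": time; "joint_pos": joint angles; "qd": joint speeds; "joint_efforts": joint torques, N m; "tool_pos": TCP position; "tcp_rot": TCP orientation; "ft_force": force on the tool from outside, world axes, zero at the start; "wrist_torque": the same for the moment, N m; "finger_gap": finger opening in mm.
Only numpy, scipy, OpenCV 4.12 (cv2) and the standard library are available. Lean on these libraries where they do the work, as an engineer would, in place of code of your own. Each camera call takes 0.05 s, during which the arm holds its last target.

TASK

Get the vacuum hold-down manifold ready: first shut the yellow supply valve; then, with the supply shut, stand every waiting puck, knob up, centred on a free pad of its own, and turn the blue pad valves fully open at every pad that is in use (the flask already standing on one counts) and fully shut at every empty pad. When all that is right, open the yellow supply valve fully. Leave the flask where it stands and do not shift the timer, beaker or dish.

Things in the scene. Friction and masses are not known exactly. Their poses are not given: they have to be found in the camera images.
- station_1: Fixed pad station, plate 240 x 90 x 8 mm with a pad in front and a quarter-turn valve behind; five stations and the supply make one row, 90 mm apart, order varies. Origin at z = 0 under the valve's axis; x to the back of the bench, away from the pad, y left along the row. Plate from x = -200 to 40 mm; 18 mm pipe along y at x = 26 mm, top 43 mm. Nothing but the handle is higher than 57 mm.
- pad_1 (a point): Centre of the black round vacuum pad of station_1, 80 mm across and flush with the plate's top (8 mm above the worktop), 150 mm in front of the valve's axis. Pucks and flask stand on it.
- lever_1 (a joint): Blue handle's angle: 0 = shut, along the station's +y; 1.571 = open, pointing at the pad (-x); stops at both ends (within 0.2 is fully there), 0.06 N m friction, stays where left. Flat bar 14 mm wide, top 72 mm above the worktop (hub 76); an upright round grip post, 14 mm thick, top at 118 mm, turns with it at (-55 sin q, 55 cos q) mm in the station's frame.
- station_2: Fixed pad station, plate 240 x 90 x 8 mm with a pad in front and a quarter-turn valve behind; five stations and the supply make one row, 90 mm apart, order varies. Origin at z = 0 under the valve's axis; x to the back of the bench, away from the pad, y left along the row. Plate from x = -200 to 40 mm; 18 mm pipe along y at x = 26 mm, top 43 mm. Nothing but the handle is higher than 57 mm.
- pad_2 (a point): Centre of the black round vacuum pad of station_2, 80 mm across and flush with the plate's top (8 mm above the worktop), 150 mm in front of the valve's axis. Pucks and flask stand on it.
- lever_2 (a joint): Blue handle's angle: 0 = shut, along the station's +y; 1.571 = open, pointing at the pad (-x); stops at both ends (within 0.2 is fully there), 0.06 N m friction, stays where left. Flat bar 14 mm wide, top 72 mm above the worktop (hub 76); an upright round grip post, 14 mm thick, top at 118 mm, turns with it at (-55 sin q, 55 cos q) mm in the station's frame.
- station_3: Fixed pad station, plate 240 x 90 x 8 mm with a pad in front and a quarter-turn valve behind; five stations and the supply make one row, 90 mm apart, order varies. Origin at z = 0 under the valve's axis; x to the back of the bench, away from the pad, y left along the row. Plate from x = -200 to 40 mm; 18 mm pipe along y at x = 26 mm, top 43 mm. Nothing but the handle is higher than 57 mm.
- pad_3 (a point): Centre of the black round vacuum pad of station_3, 80 mm across and flush with the plate's top (8 mm above the worktop), 150 mm in front of the valve's axis. Pucks and flask stand on it.
- lever_3 (a joint): Blue handle's angle: 0 = shut, along the station's +y; 1.571 = open, pointing at the pad (-x); stops at both ends (within 0.2 is fully there), 0.06 N m friction, stays where left. Flat bar 14 mm wide, top 72 mm above the worktop (hub 76); an upright round grip post, 14 mm thick, top at 118 mm, turns with it at (-55 sin q, 55 cos q) mm in the station's frame.
- station_4: Fixed pad station, plate 240 x 90 x 8 mm with a pad in front and a quarter-turn valve behind; five stations and the supply make one row, 90 mm apart, order varies. Origin at z = 0 under the valve's axis; x to the back of the bench, away from the pad, y left along the row. Plate from x = -200 to 40 mm; 18 mm pipe along y at x = 26 mm, top 43 mm. Nothing but the handle is higher than 57 mm.
- pad_4 (a point): Centre of the black round vacuum pad of station_4, 80 mm across and flush with the plate's top (8 mm above the worktop), 150 mm in front of the valve's axis. Pucks and flask stand on it.
- lever_4 (a joint): Blue handle's angle: 0 = shut, along the station's +y; 1.571 = open, pointing at the pad (-x); stops at both ends (within 0.2 is fully there), 0.06 N m friction, stays where left. Flat bar 14 mm wide, top 72 mm above the worktop (hub 76); an upright round grip post, 14 mm thick, top at 118 mm, turns with it at (-55 sin q, 55 cos q) mm in the station's frame.
- station_5: Fixed pad station, plate 240 x 90 x 8 mm with a pad in front and a quarter-turn valve behind; five stations and the supply make one row, 90 mm apart, order varies. Origin at z = 0 under the valve's axis; x to the back of the bench, away from the pad, y left along the row. Plate from x = -200 to 40 mm; 18 mm pipe along y at x = 26 mm, top 43 mm. Nothing but the handle is higher than 57 mm.
- pad_5 (a point): Centre of the black round vacuum pad of station_5, 80 mm across and flush with the plate's top (8 mm above the worktop), 150 mm in front of the valve's axis. Pucks and flask stand on it.
- lever_5 (a joint): Blue handle's angle: 0 = shut, along the station's +y; 1.571 = open, pointing at the pad (-x); stops at both ends (within 0.2 is fully there), 0.06 N m friction, stays where left. Flat bar 14 mm wide, top 72 mm above the worktop (hub 76); an upright round grip post, 14 mm thick, top at 118 mm, turns with it at (-55 sin q, 55 cos q) mm in the station's frame.
- supply: Fixed supply-valve station at the right-hand end of the row, its axis 87.5 mm from the next station's: 240 x 85 mm plate 8 mm thick, with a 44 mm round white-faced gauge (top 28 mm) where the others have a pad. Origin on the worktop under the valve's axis; axes, handle and grip post as at the pad stations, but the handle is yellow.
- lever_supply (a joint): Angle of the yellow supply handle, the same sense as the blue ones: 0 = shut (crosswise, pointing left along the row), 1.571 = open (pointing towards the robot). Starts open. 0.06 N m friction, stays where it is left; within 0.2 of a stop counts as fully there.
- puck_1: Loose polishing puck: steel disc 60 mm across and 16 mm thick with an upright orange round knob in its middle, 26 mm across, from 24 to 50 mm above the underside (18 mm neck below it); 0.2 kg. May be absent. Origin at the centre of its underside, z up. It waits upright on the bare worktop to the left or right of the row.
- puck_2: Loose polishing puck: steel disc 60 mm across and 16 mm thick with an upright orange round knob in its middle, 26 mm across, from 24 to 50 mm above the underside (18 mm neck below it); 0.2 kg. May be absent. Origin at the centre of its underside, z up. It waits upright on the bare worktop to the left or right of the row.
- puck_3: Loose polishing puck: steel disc 60 mm across and 16 mm thick with an upright orange round knob in its middle, 26 mm across, from 24 to 50 mm above the underside (18 mm neck below it); 0.2 kg. May be absent. Origin at the centre of its underside, z up. It waits upright on the bare worktop to the left or right of the row.
- flask: Loose conical glass flask, 64 mm across the base and 105 mm tall, already standing on one of the pads (about its centre). Origin at the centre of its underside. It stays where it is.
- timer: Bystander: small white bench timer, 62 x 66 x 16 mm, at the far left. Origin under its centre.
- beaker: Bystander: glass beaker, 72 mm across and 82 mm tall, behind the row. Origin under its centre.
- dish: Bystander: flat clear dish, 64 mm across and 13 mm tall, at the far right. Origin under its centre.
Things that resemble listed ones, but are neither listed nor needed, are in the scene too. What is shaped like the puck_2 but red is not meant. Leave any purple look-alike of the puck_3 alone.

How it is judged:
By the outcome, as a careful person would: the job done as asked, in the order asked, and still so for the second after the job is handed in, with the robot touching nothing.
Of puck_1, puck_2, puck_3 only 2 to 3 are there at a start; the rules pass over those that are not, and their reading is None.
At some moment in a run one of puck_1, puck_2, puck_3 may be knocked a few centimetres aside while the robot is not near it.
It also fails if it takes over 210 s, if anything falls off the work surface, if the arm or the gripper's body presses on something with over 40 N, if the wrist force passes 120 N, or if a joint passes its speed limit or range.

## Working session

There is one attempt and no reset: what is moved stays moved. The work goes in short steps, Python scripts to look and compute and a shell command to move; the robot and the scene stay as the last step left them, time stands still between calls to the robot, and variables do not carry over. Pictures are saved under pics/ and viewed, and the job is handed in when it is done.

```bash
mkdir -p pics; ls; python3 - <<'E'
from bench import r
import cv2
print(r.sense())
for n in ("scene","top"):
    p,d=r.snapshot(n); cv2.imwrite(f"pics/{n}0.png",p)
    c=r.get_calibration(n); print(n,c)
E
```

```text
pics
{'time': 0.0, 'joint_pos': array([-7.31891458e+01,  7.51406305e+00,  8.53311473e+01, -1.79173114e-03,
        8.72615034e+01, -4.89476897e+00]), 'qd': array([ 0.06635782, -0.02099142, -0.09555839, -0.00474121,  0.13516633,
        0.21064447]), 'joint_efforts': array([ 5.98380357e-04, -5.69389808e+01, -5.00555634e+01, -2.62150215e-04,
        1.48413889e-02, -1.44993624e-05]), 'tool_pos': array([ 221.73293762, -556.91975045,  230.2374273 ]), 'tcp_rot': array([-1.79893523e+02, -7.32245145e-03,  2.17057037e+01]), 'ft_force': array([ 0.5471812 , -0.21873125,  1.23948813]), 'wrist_torque': array([ 0.01732449, -0.02407169,  0.00234353]), 'finger_gap': 85.46076494139518}
scene {'mtx': array([[392.03806567,   0.        , 286.14245808],
       [  0.        , 392.03806567, 209.86053083],
       [  0.        ,   0.        ,   1.        ]]), 'cam_to_world': array([[-7.84470805e-01, -4.63270273e-01,  4.12293839e-01,
         3.12018719e+00],
       [-6.20146275e-01,  5.91257814e-01, -5.15589754e-01,
         7.15680137e+02],
       [-4.91454749e-03, -6.60147599e-01, -7.51119828e-01,
         1.08530209e+03],
       [ 0.00000000e+00,  0.00000000e+00,  0.00000000e+00,
         1.00000000e+00]])}
top {'mtx': array([[382.11468816,   0.        , 271.16835679],
       [  0.        , 382.11468816, 216.15861071],
       [  0.        ,   0.        ,   1.        ]]), 'cam_to_world': array([[ 9.78648623e-03, -9.86970198e-01,  1.60605273e-01,
         3.61123723e+02],
       [-9.99830534e-01, -1.21627413e-02, -1.38191940e-02,
         6.50917530e+00],
       [ 1.55925330e-02, -1.60442815e-01, -9.86921971e-01,
         1.39462712e+03],
       [ 0.00000000e+00,  0.00000000e+00,  0.00000000e+00,
         1.00000000e+00]])}
```

View pics/scene0.png

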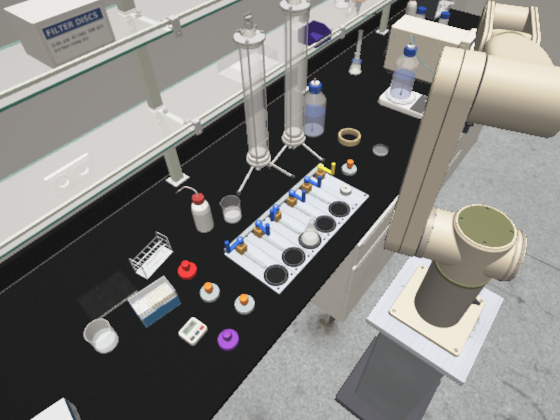

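View pics/top0.png

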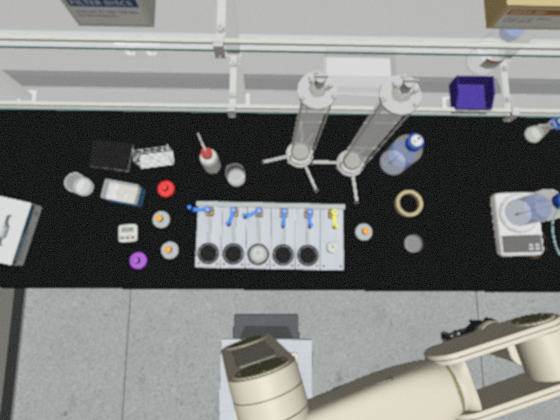

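The scene shows the row with the supply at the right end and the flask on the middle pad. There are three orange-knob pucks, at top-view pixels (161,219), (170,250) and (364,232). The red (166,188) and purple (138,261) look-alikes are to be left alone.

```bash
cat > h.py <<'E'
from bench import r
import numpy as np, cv2
def ray(cam,px,c=None):
    c=c or r.get_calibration(cam); K=c["mtx"];T=c["cam_to_world"]
    x=(px[0]-K[0,2])/K[0,0]; y=(px[1]-K[1,2])/K[1,1]
    if cam=="wrist":
        th=np.hypot(x,y); s=np.sin(th)/th if th>0 else 1
        v=np.array([x*s,y*s,np.cos(th)])
    else: v=np.array([x,y,1.])
    return T[:3,3],T[:3,:3]@v
def atz(cam,px,z,c=None):
    o,v=ray(cam,px,c); return (o+v*(z-o[2])/v[2])[:2]
def proj(cam,P,c=None):
    c=c or r.get_calibration(cam); K=c["mtx"];T=np.linalg.inv(c["cam_to_world"])
    p=T[:3,:3]@np.array(P)+T[:3,3]
    if cam=="wrist":
        n=np.hypot(p[0],p[1]); th=np.arctan2(n,p[2]); x,y=p[0]/n*th,p[1]/n*th
    else: x,y=p[0]/p[2],p[1]/p[2]
    return np.array([K[0,0]*x+K[0,2],K[1,1]*y+K[1,2]])
def orange(cam,img,z=50):
    h=cv2.cvtColor(img,cv2.COLOR_BGR2HSV); m=cv2.inRange(h,(6,170,150),(18,255,255))
    n,l,s,c=cv2.connectedComponentsWithStats(m)
    return [(s[i,4],c[i].round(1),atz(cam,c[i],z).round(1)) for i in range(1,n) if s[i,4]>15]
# tool delta: world target pos + yaw -> row
from scipy.spatial.transform import Rotation as R
def row(target,yaw,s=None):
    s=s or r.sense(); R0=R.from_euler('xyz',s["tcp_rot"],degrees=True)
    R1=R.from_euler('xyz',[180,0,yaw],degrees=True)
    d=R0.inv().apply(np.array(target)-s["tool_pos"])/1000
    return d.round(4).tolist(), (R0.inv()*R1).as_rotvec().round(3).tolist()
E
python3 - <<'E'
from h import *
np.set_printoptions(suppress=True)
for cam in ("top","scene"):
    p,d=r.snapshot(cam)
    print(cam,orange(cam,p))
    cv2.imwrite(f"pics/{cam}_z.png",cv2.resize(p[170:290,120:440] if cam=="top" else p[130:310,170:400],None,fx=2.5 if cam=="top" else 3.3,fy=2.5 if cam=="top" else 3.3,interpolation=cv2.INTER_CUBIC))
    for t in ("pad_1","puck_1","flask","supply","station_1","timer","dish","beaker"):
        for q in r.landmark_of(t,cam):
            z=8 if t in("pad_1","flask") else 0
            print(t,round(q["conf"],2),np.round(q["pixel"],1),atz(cam,q["pixel"],z).round(1))
E
```

```text
top []
pad_1 0.8 [201.9 254.3] [444.3 235.7]
pad_1 0.79 [234.4 252.8] [450.9 118.7]
pad_1 0.78 [283.4 254.2] [447.8 -58.6]
pad_1 0.77 [305.6 254.4] [ 447.9 -139. ]
pad_1 0.66 [254.5 252.4] [453.2  46.1]
pad_1 0.6 [169.5 250.3] [457.4 352.8]
puck_1 0.76 [140.6 257.9] [429.4 457.4]
puck_1 0.75 [165.  218.8] [573.4 377.4]
puck_1 0.71 [165.2 188.1] [689.1 382.9]
puck_1 0.68 [363.9 233.3] [ 528.3 -355.4]
puck_1 0.66 [170.8 252.5] [450.1 349.7]
flask 0.7 [257. 253.] [451.1  37. ]
flask 0.29 [204.3 255.9] [438.6 226.8]
supply 0.81 [330.3 214.9] [ 595.5 -232.3]
station_1 0.83 [213.4 213.1] [596.9 200.5]
station_1 0.79 [231.9 212.9] [598.5 132.3]
station_1 0.74 [283.2 216. ] [589.2 -57.5]
station_1 0.73 [307.3 213.1] [ 601.2 -146.9]
station_1 0.71 [256.4 209.9] [610.9  41.9]
timer 0.64 [130.2 232.5] [521.3 501.2]
timer 0.61 [163.7 219.6] [570.4 382. ]
dish 0.54 [409.3 241. ] [ 501.7 -522.3]
beaker 0.57 [237.9 179.2] [727.  113.2]
beaker 0.31 [329.1 214.7] [ 596.2 -227.9]
scene [(np.int32(36), array([349.6, 162.2]), array([ 529.6, -344.7])), (np.int32(18), array([207.2, 283.2]), array([576.2, 
[... 445 characters left out ...]
6.4]
puck_1 0.57 [189.5 271.4] [680.8 372.5]
puck_1 0.44 [308.3 243.6] [443.7  44.6]
flask 0.89 [309.8 237.5] [451.7  25.4]
flask 0.29 [210.5 294.3] [563.1 391.4]
supply 0.82 [318.2 178.6] [ 601.1 -236.9]
supply 0.56 [243.4 248.9] [603.6 198.4]
station_1 0.97 [259.8 238.7] [588.2 131.3]
station_1 0.84 [292.3 202.5] [603.5 -72.3]
station_1 0.73 [246.1 304.1] [457.9 345.5]
station_1 0.68 [239.6 251.2] [607.3 213.3]
station_1 0.68 [308.2 194. ] [ 582.5 -144.6]
station_1 0.6 [277.8 221. ] [589.4  31. ]
timer 0.98 [193.2 331.3] [520.2 504.8]
dish 0.74 [379.7 151.6] [ 490.8 -531. ]
dish 0.37 [276.4 221.4] [592.2  35.6]
beaker 0.95 [235.7 215.4] [726.9 105.1]
beaker 0.74 [263.  237.3] [583.4 119.8]
```

View pics/top_z.png

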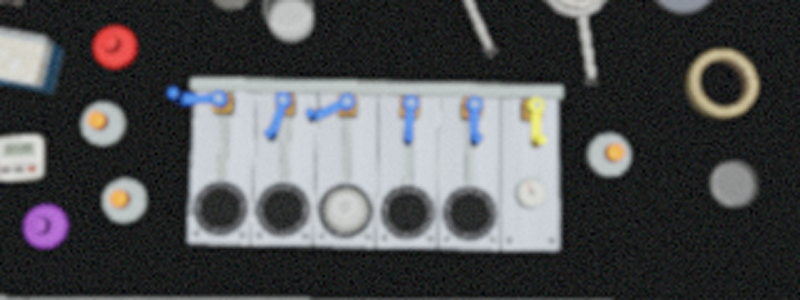

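View pics/scene_z.png

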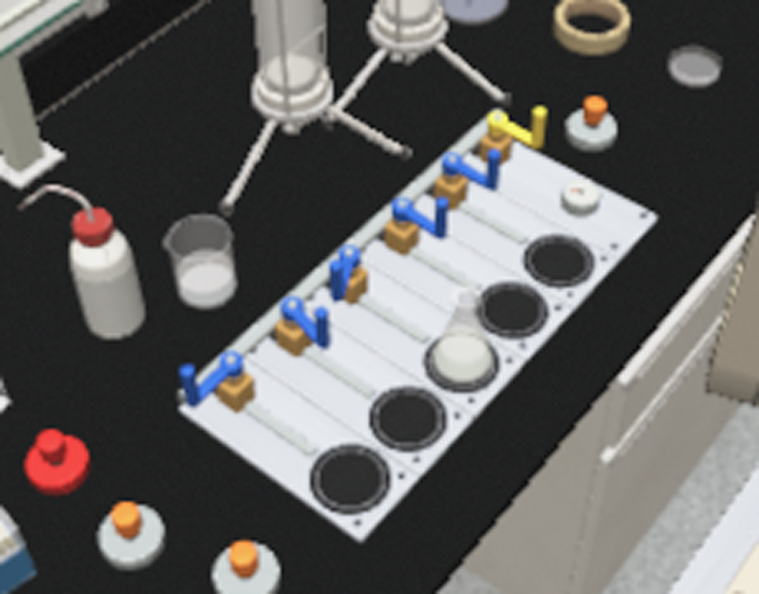

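Reading the levers from the left: shut, partly open, partly shut (flask station), open, open, and the supply is open. I'll leave the leftmost pad empty. First I'll move towards the supply valve and take a wrist view.

```bash
python3 - <<'E'
from h import *
np.set_printoptions(suppress=True)
p,d=r.snapshot("wrist");c=r.get_calibration("wrist");print(c["cam_to_world"].round(2),c["mtx"][0,0]);cv2.imwrite("pics/w0.png",p)
print(row([480,-150,300],180))
E
```

```text
[[   0.37   -0.9    -0.25  284.87]
 [  -0.93   -0.36   -0.1  -533.08]
 [   0.      0.27   -0.96  374.39]
 [   0.      0.      0.      1.  ]] 325.19226210127806
([0.3905, -0.2831, -0.0687], [-0.0, 0.0, -2.763])
```

View pics/w0.png

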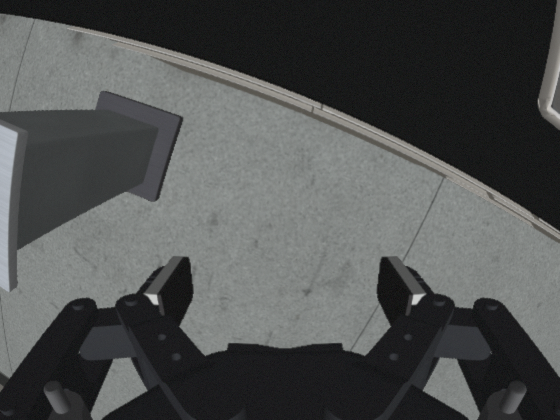

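```bash
python3 - <<'E'
from h import *
print(row([520,-190,300],90))
E
```

```text
([0.4129, -0.2312, -0.0687], [0.0, 0.0, -1.192])
```

```bash
python3 -m crank '[[[0.05,-0.028,-0.0687,0,0,-0.15],[0.1,-0.056,-0.0687,0,0,-0.3],[0.15,-0.084,-0.0687,0,0,-0.45],[0.2,-0.112,-0.0687,0,0,-0.6],[0.25,-0.14,-0.0687,0,0,-0.75],[0.3,-0.168,-0.0687,0,0,-0.9],[0.35,-0.196,-0.0687,0,0,-1.05],[0.413,-0.231,-0.0687,0,0,-1.192],[0.413,-0.231,-0.0687,0,0,-1.192],[0.413,-0.231,-0.0687,0,0,-1.192]]]' 0.6 40
python3 - <<'E'
from h import *
np.set_printoptions(suppress=True)
s=r.sense();print(s["tool_pos"],s["tcp_rot"],s["finger_gap"],s["joint_pos"])
c=r.get_calibration("wrist");p,d=r.snapshot("wrist");cv2.imwrite("pics/w1.png",p);np.savez("w1.npz",p=p,d=d,T=c["cam_to_world"],K=c["mtx"])
for t,z in (("pad_1",8),("supply",0),("station_1",0)):
    for q in r.landmark_of(t,"wrist"): print(t,round(q["conf"],2),np.round(q["pixel"],1),atz("wrist",q["pixel"],z,c).round(1))
E
```

```text
time: 2.3
tool_pos: [520.3, -189.7, 299.9]
tcp_rot: [-180.0, 0.0, 90.0]
ft_force: [-0.4, -0.4, -0.3]
finger_gap: 34.0
[ 520.33644912 -189.74813274  299.86406667] [-179.97340146    0.01475397   90.03531243] 34.00478461430539 [-25.32292697  -0.73782947  86.70267773  -0.02478591  94.0528683
 -25.35998395]
pad_1 0.89 [228.9  72.9] [446.6 -57.7]
pad_1 0.68 [229.6 138.4] [ 446.7 -146.6]
supply 0.58 [335.6 201.5] [ 592.9 -236.1]
station_1 0.96 [343.5  16. ] [600.9  26.9]
station_1 0.81 [340.8  72.8] [596.3 -56.2]
station_1 0.74 [339.8 140.3] [ 596.  -149.6]
```

View pics/w1.png

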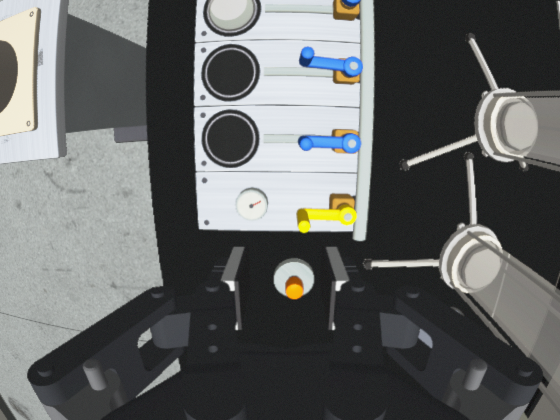

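The wrist view shows the supply hub at (346,216) with its post top at about (304,225). The pads are at (230,138) and (231,72).

```bash
python3 - <<'E'
from h import *
np.set_printoptions(suppress=True)
f=np.load("w1.npz");p,d=f["p"],f["d"];c=dict(mtx=f["K"],cam_to_world=f["T"])
for nm,px,z in [("hubS",(346,216),76),("postS",(304,227),115),("hub5",(351,142.5),76),("post5",(306,143),115),("hub4",(352,67),76),("post4",(307,54),115),("pad5",(230.5,138),8),("pad4",(231.5,72),8),("gauge",(251.5,204),28),("tower1",(505,125),0),("tower2",(472,258),0),("leg",(405,165),0),("leg2",(368,264),0),("puckbase",(293,279),16)]:
    print(nm,atz("wrist",px,z,c).round(1),d[int(px[1]),int(px[0])])
print(orange("wrist",p))
s=(p[190:250,280:370]);cv2.imwrite("pics/w1c.png",cv2.resize(p[0:240,190:380],None,fx=2.5,fy=2.5,interpolation=cv2.INTER_CUBIC))
E
```

```text
hubS [ 593.9 -234.5] 382.1656
postS [ 541.4 -234.8] 342.71225
hub5 [ 596.2 -147.2] 359.93234
post5 [ 542.1 -146. ] 318.9216
hub4 [596.2 -60.2] 336.35696
post4 [542.8 -55.1] 295.27838
pad5 [ 447.9 -146.1] 425.47018
pad4 [450.1 -56.6] 400.4967
gauge [ 476.8 -232.5] 426.68478
tower1 [ 870.5 -108.5] 295.7507
tower2 [ 837.4 -333.1] 339.52438
leg [ 693.3 -181.5] 429.03427
leg2 [ 648.7 -334.8] 469.65814
puckbase [ 533.1 -350. ] 448.7829
[(np.int32(47), array([294.5, 285.4]), array([ 533. , -343.9]))]
```

View pics/w1c.png

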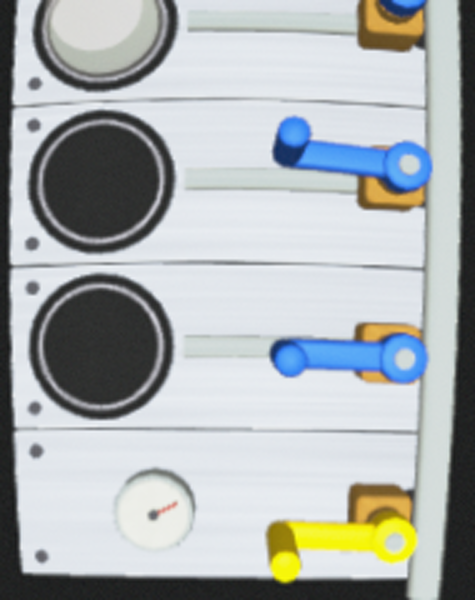

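```bash
python3 - <<'E'
from h import *
print(row([541,-235,200],180))
E
```

```text
([-0.0434, 0.0216, 0.1001], [-0.0, 0.0, -1.573])
```

```bash
python3 -m crank '[[[-0.005,0.002,0,0,0,-0.17],[-0.01,0.005,0,0,0,-0.35],[-0.02,0.01,0.02,0,0,-0.53],[-0.03,0.015,0.04,0,0,-0.71],[-0.043,0.0215,0.06,0,0,-0.89],[-0.043,0.0215,0.08,0,0,-1.07],[-0.043,0.0215,0.1,0,0,-1.25],[-0.043,0.0215,0.1,0,0,-1.43],[-0.043,0.0215,0.1,0,0,-1.571],[-0.043,0.0215,0.1,0,0,-1.571]]]' 0.7
python3 - <<'E'
from h import *
s=r.sense();print(s["finger_gap"],s["joint_pos"].round(1))
print(row([541,-235,86],180))
c=r.get_calibration("wrist");p,d=r.snapshot("wrist");cv2.imwrite("pics/w2.png",p)
E
```

```text
time: 3.75
tool_pos: [540.2, -235.7, 200.2]
tcp_rot: [-180.0, -0.0, 179.7]
ft_force: [0.4, 0.1, -0.2]
finger_gap: 25.6
25.62213857149306 [ -28.5    6.7   89.3   -0.    83.9 -118.2]
([-0.0008, 0.0008, 0.1142], [-0.001, -0.0, -0.005])
```

View pics/w2.png

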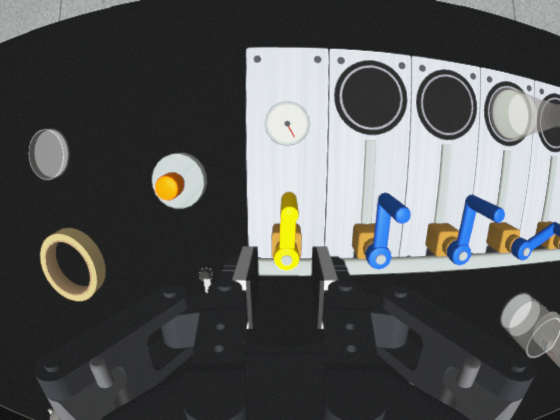

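```bash
python3 - <<'E'
from h import *
for nm,px,z in [("postS",(288.5,201),118),("hubS",(286.5,260),76),("post5",(398,215),118),("hub5",(379,259),76),("hub4",(461,256),76),("pad5",(371,97),8),("pad4",(447,104),8)]:
    print(nm,atz("wrist",px,z).round(1))
print(proj("wrist",[541,-235,118]))
E
```

```text
postS [ 530.5 -233.4]
hubS [ 595.8 -235. ]
post5 [ 541.7 -150.8]
hub5 [ 596.8 -149.3]
hub4 [598.2 -60.3]
pad5 [ 447.2 -146.2]
pad4 [448.1 -56.5]
[286.38736991 215.09614929]
```

```bash
python3 -m crank '[[[-0.001,0,0.03,0,0,0],[-0.001,-0.001,0.06,0,0,0],[-0.001,-0.001,0.09,0,0,0],[-0.001,-0.001,0.114,0,0,0],[-0.001,-0.001,0.114,0,0,0],[-0.001,-0.001,0.114,0,0,0]]]'
python3 - <<'E'
from h import *
s=r.sense();print(s["ft_force"])
H=np.array([596.5,-235])
S=R.from_euler('xyz',s["tcp_rot"],degrees=True)
for q in range(90,-6,-12):
    a=np.radians(q); P=[H[0]-55*np.sin(a),H[1]+55*np.cos(a),86]
    print(q,row(P,90+q))
E
```

```text
time: 4.55
tool_pos: [541.8, -237.2, 87.5]
tcp_rot: [-179.9, 0.1, 179.5]
ft_force: [0.3, 0.7, 0.2]
finger_gap: 25.7
[0.27442917 0.65221708 0.22624279]
90 ([0.0004, 0.0022, 0.0015], [-0.001, 0.001, -0.009])
78 ([-0.0007, 0.0136, 0.0015], [-0.001, 0.001, 0.2])
66 ([-0.0042, 0.0246, 0.0015], [-0.001, 0.001, 0.41])
54 ([-0.0099, 0.0346, 0.0015], [-0.001, 0.002, 0.619])
42 ([-0.0175, 0.0432, 0.0015], [-0.001, 0.002, 0.829])
30 ([-0.0267, 0.0501, 0.0015], [-0.0, 0.002, 1.038])
18 ([-0.0372, 0.0548, 0.0015], [-0.0, 0.002, 1.248])
6 ([-0.0484, 0.0573, 0.0015], [-0.0, 0.002, 1.457])
```

```bash
python3 -m crank '[[[-0.0004,0.0118,0.0015,0,0,0.166],[-0.0029,0.021,0.0015,0,0,0.34],[-0.007,0.0297,0.0015,0,0,0.515],[-0.0125,0.0376,0.0015,0,0,0.69],[-0.0192,0.0443,0.0015,0,0,0.864],[-0.0267,0.0501,0.0015,0,0,1.038],[-0.0358,0.0539,0.0015,0,0,1.21],[-0.0451,0.0564,0.0015,0,0,1.387],[-0.0546,0.0572,0.0015,0,0,1.56],[-0.0604,0.0572,0.0015,0,0,1.6]]]'
python3 - <<'E'
from h import *
s=r.sense();print(s["ft_force"],s["finger_gap"])
print(row([605,-180,86],90,s))
p,d=r.snapshot("top");cv2.imwrite("pics/t1.png",cv2.resize(p[150:300,100:400],None,fx=2.5,fy=2.5))
E
```

```text
time: 5.8
tool_pos: [603.0, -180.8, 87.9]
tcp_rot: [179.9, 0.1, 87.6]
ft_force: [-19.9, 0.2, 9.7]
finger_gap: 25.8
[-19.90270228   0.23663484   9.67418475] 25.82553502958956
([0.0009, 0.002, 0.0019], [0.001, 0.002, -0.042])
```

View pics/t1.png

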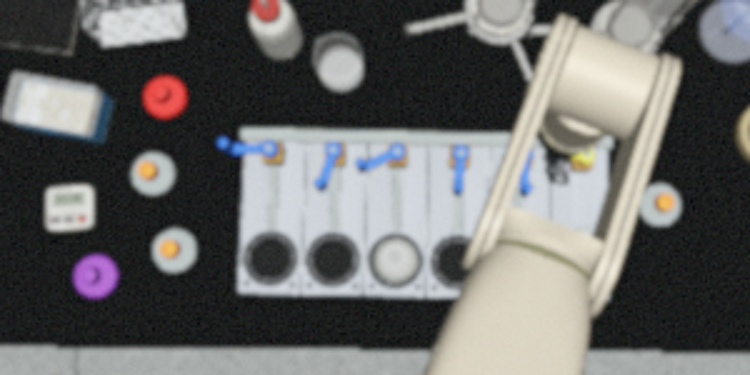

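```bash
python3 -m crank '[[[0,-0.006,0,0,0,0],[0,-0.006,-0.04,0,0,0],[0,-0.006,-0.09,0,0,0],[-0.03,-0.03,-0.12,0,0,-0.04],[-0.06,-0.07,-0.12,0,0,-0.04],[-0.06,-0.07,-0.12,0,0,-0.04]]]'
python3 - <<'E'
from h import *
s=r.sense()
p,d=r.snapshot("wrist");cv2.imwrite("pics/w3.png",p)
print(orange("wrist",p))
E
```

```text
time: 6.6
tool_pos: [528.5, -239.9, 210.1]
tcp_rot: [179.9, 0.2, 89.6]
ft_force: [0.1, -1.0, -0.8]
finger_gap: 25.7
[(np.int32(71), array([289.3, 283.8]), array([ 534.6, -339.5]))]
```

View pics/w3.png

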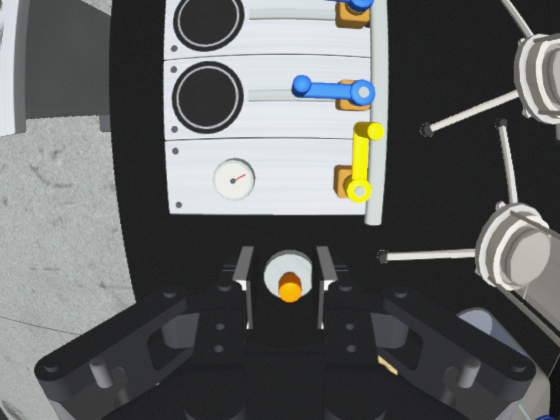

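```bash
python3 - <<'E'
from h import *
p,d=r.snapshot("wrist")
for nm,px,z in [("postS",(375,131),118),("hubS",(359,190),76),("disc",(289,273),16),("knobtop",(289.5,292),50),("pad5",(207,97),8)]: print(nm,atz("wrist",px,z).round(1))
cv2.imwrite("pics/w3c.png",cv2.resize(p[230:330,230:350],None,fx=5,fy=5))
for q in r.landmark_of("puck_1","wrist"): print(q,atz("wrist",q["pixel"],0))
print(row([533,-348,120],90))
E
```

```text
postS [ 597.2 -178.2]
hubS [ 596.6 -232. ]
disc [ 535.4 -342.9]
knobtop [ 535.5 -348.5]
pad5 [ 449.  -144.7]
{'pixel': [287.2, 271.5], 'conf': 0.58} [ 533.78191854 -348.19789125]
([-0.1102, 0.0029, 0.0891], [0.001, 0.002, -0.004])
```

View pics/w3c.png

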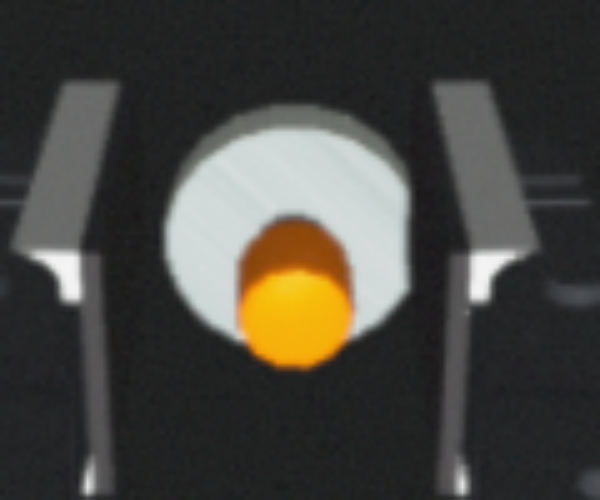

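```bash
python3 -m crank '[[[-0.05,0.003,0.03,0,0,0],[-0.1,0.006,0.07,0,0,0],[-0.109,0.0065,0.12,0,0,0],[-0.109,0.0065,0.16,0,0,0],[-0.109,0.0065,0.19,0,0,0],[-0.109,0.0065,0.19,0,0,0]]]' 0.35
python3 - <<'E'
from h import *
print(row([535,-348,20],90))
p,d=r.snapshot("wrist");cv2.imwrite("pics/w4.png",p[180:420])
E
```

```text
time: 7.5
tool_pos: [535.3, -344.6, 15.5]
tcp_rot: [-179.8, -0.1, 89.8]
ft_force: [-0.5, -0.1, 1.1]
finger_gap: 55.4
([-0.0034, -0.0003, -0.0045], [-0.004, -0.002, -0.003])
```

View pics/w4.png

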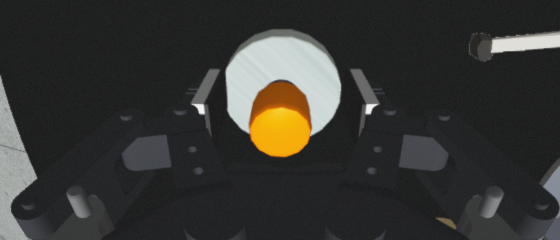

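```bash
python3 -m crank '[[[-0.002,0,-0.005,0,0,0],[-0.0034,0,-0.005,0,0,0],[-0.0034,0,-0.005,0,0,0]]]' && python3 -m crank '[[[0,0,0,0,0,0],[0,0,0,0,0,0],[0,0,0,0,0,0],[0,0,0,0,0,0],[0,0,0,0,0,0],[0,0,0,0,0,0]]]' 1 40
python3 - <<'E'
from h import *
p,d=r.snapshot("wrist");cv2.imwrite("pics/w5.png",p[180:420])
print(r.sense()["ft_force"])
E
```

```text
time: 7.92
tool_pos: [537.5, -349.9, 24.7]
tcp_rot: [179.9, 0.1, 89.8]
ft_force: [0.4, -0.1, -0.0]
finger_gap: 55.2
time: 8.68
tool_pos: [537.5, -350.3, 25.3]
tcp_rot: [179.9, 0.1, 89.8]
ft_force: [-3.2, -0.1, 5.9]
finger_gap: 24.7
[-3.61959017  1.12431707  6.2015515 ]
```

View pics/w5.png

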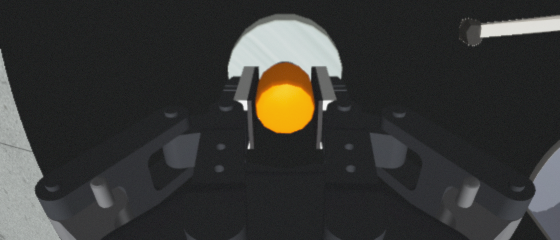

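Grasped, with a gap of 24.7 mm. Next I'll lift and carry it to the pad of the rightmost station.

```bash
python3 -m crank '[[[0,0,-0.05,0,0,0],[0,0,-0.1,0,0,0],[0.03,-0.015,-0.12,0,0,0],[0.08,-0.035,-0.12,0,0,0],[0.13,-0.055,-0.12,0,0,0],[0.18,-0.08,-0.12,0,0,0],[0.204,-0.0895,-0.12,0,0,0],[0.204,-0.0895,-0.12,0,0,0],[0.204,-0.0895,-0.12,0,0,0]]]'
python3 - <<'E'
from h import *
p,d=r.snapshot("wrist");cv2.imwrite("pics/w6.png",p)
for q in r.landmark_of("pad_1","wrist"): print(q,atz("wrist",q["pixel"],8))
for i in range(3):
  s=r.sense();print(s["tool_pos"].round(1),s["finger_gap"]);print(row([448,-146,60],90,s)); r.snapshot("wrist")
E
```

```text
time: 9.85
tool_pos: [448.7, -146.1, 144.8]
tcp_rot: [179.9, 0.2, 89.8]
ft_force: [-0.1, 0.2, -1.7]
finger_gap: 25.0
{'pixel': [282.0, 196.5], 'conf': 0.96} [ 446.99707939 -147.03178027]
{'pixel': [281.3, 91.2], 'conf': 0.62} [446.82731761 -55.14084342]
[ 448.8 -146.5  144.7] 24.996054625706886
([0.0007, -0.0008, 0.0847], [0.001, 0.003, -0.004])
[ 448.7 -146.5  144.7] 24.500767860330082
([0.0007, -0.0008, 0.0847], [0.001, 0.003, -0.004])
[ 448.6 -146.5  144.6] 24.461628463324484
([0.0007, -0.0007, 0.0846], [0.001, 0.002, -0.004])
```

View pics/w6.png

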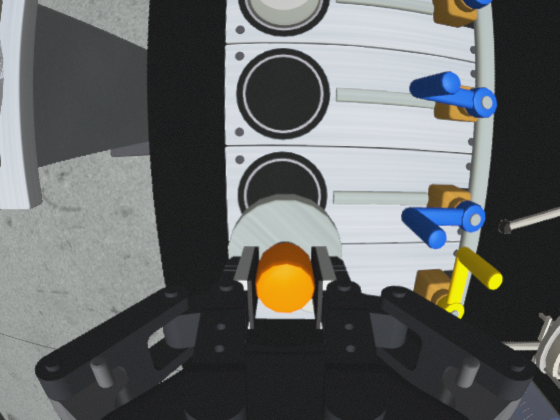

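```bash
python3 - <<'E'
from h import *
print(atz("wrist",(286,250),136),atz("wrist",(286,286),170), proj("wrist",[448.7,-146.3,136]),proj("wrist",[448.7,-146.3,170]))
p,d=r.snapshot("wrist");cv2.imwrite("pics/w6c.png",cv2.resize(p[180:330,215:355],None,fx=4,fy=4))
E
```

```text
[ 449.74108891 -143.62883086] [ 449.5899907  -145.37239851] [283.96101038 254.83228611] [283.84362543 287.95046352]
```

View pics/w6c.png

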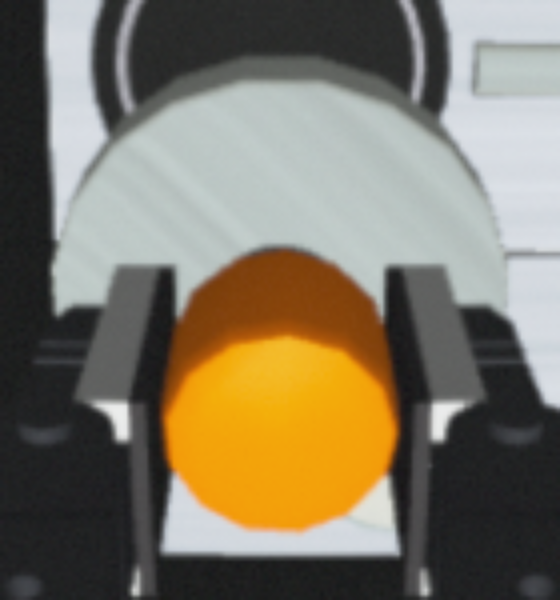

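```bash
python3 -m crank '[[[0,-0.001,0.04,0,0,0],[0,-0.001,0.08,0,0,0],[0,-0.001,0.1,0,0,0],[0,-0.001,0.107,0,0,0],[0,-0.001,0.107,0,0,0],[0,-0.001,0.107,0,0,0]]]'
```

```text
time: 10.9
tool_pos: [448.7, -147.0, 38.9]
tcp_rot: [179.8, 0.2, 89.8]
ft_force: [0.8, 0.3, -2.0]
finger_gap: 24.8
```

```bash
python3 -m crank '[[[0.001,-0.001,0.003,0,0,0],[0.001,-0.001,0.006,0,0,0],[0.001,-0.001,0.006,0,0,0],[0.001,-0.001,0.006,0,0,0]]]'
```

```text
time: 11.4
tool_pos: [448.2, -146.3, 33.4]
tcp_rot: [179.8, 0.2, 89.8]
ft_force: [1.0, -0.1, 0.6]
finger_gap: 24.9
```

```bash
python3 -m crank '[[[0,0,0.0005,0,0,0],[0,0,0.0005,0,0,0],[0,0,0.0005,0,0,0],[0,0,0.0005,0,0,0]]]' 0.5 && python3 -m crank '[[[0,0,-0.03,0,0,0],[0,0,-0.08,0,0,0],[0,0,-0.12,0,0,0],[0.05,0,-0.15,0,0,0],[0.1,0,-0.17,0,0,0],[0.1,0,-0.17,0,0,0],[0.1,0,-0.17,0,0,0]]]'
python3 - <<'E'
from h import *
c=r.get_calibration("wrist");p,d=r.snapshot("wrist");cv2.imwrite("pics/w7.png",p);np.savez("w7.npz",p=p,d=d,T=c["cam_to_world"],K=c["mtx"])
for q in r.landmark_of("puck_1","wrist")+r.landmark_of("pad_1","wrist"): print(q,atz("wrist",q["pixel"],8))
E
```

```text
time: 11.9
tool_pos: [448.1, -146.2, 32.8]
tcp_rot: [179.8, 0.2, 89.8]
ft_force: [-1.4, -0.4, -0.4]
finger_gap: 42.7
time: 12.78
tool_pos: [447.8, -45.7, 202.2]
tcp_rot: [179.8, 0.2, 89.8]
ft_force: [-0.7, -0.9, -0.3]
finger_gap: 42.7
{'pixel': [283.9, 109.5], 'conf': 0.4} [447.83757443  30.68059099]
{'pixel': [285.5, 191.4], 'conf': 0.83} [449.08032608 -55.30521564]
{'pixel': [416.8, 192.4], 'conf': 0.32} [596.64414118 -56.17915871]
```

View pics/w7.png

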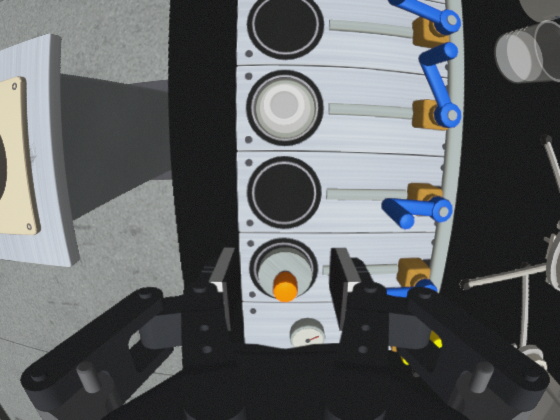

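The puck sits centred on its pad at about (284,271). Now I'll measure levers 2 and 3.

```bash
python3 - <<'E'
from h import *
for nm,px,z in [("hub3",(450,115),76),("post3",(438,50),118),("hub2",(451,20),76),("hub4",(441,208),76),("disc5",(284.5,272.5),24),("pad5",(283,269),8),("pad4",(284,192),8),("pad3",(284,108),8),("pad2",(285,24),8)]: print(nm,atz("wrist",px,z).round(1))
print(row([540,60,250],115))
p,d=r.snapshot("wrist");cv2.imwrite("pics/w7c.png",cv2.resize(p[220:320,220:360],None,fx=5,fy=5))
E
```

```text
hub3 [595.6  30.7]
post3 [562.  78.]
hub2 [598.3 120.1]
hub4 [593.6 -55.3]
disc5 [ 447.6 -142.7]
pad5 [ 445.8 -146.3]
pad4 [447.5 -55.9]
pad3 [447.9  32.2]
pad2 [449.4 122. ]
([0.1067, 0.0921, -0.0487], [0.001, 0.004, -0.441])
```

View pics/w7c.png

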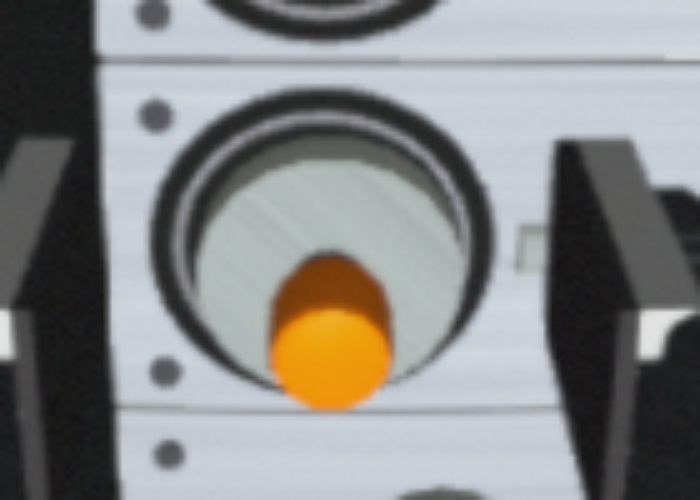

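```bash
python3 -m crank '[[[0.03,0.03,0,0,0,-0.15],[0.06,0.06,0,0,0,-0.3],[0.09,0.09,0,0,0,-0.45],[0.122,0.1155,0,0,0,-0.6],[0.122,0.1155,0,0,0,-0.646],[0.122,0.1155,0,0,0,-0.646],[0.122,0.1155,0,0,0,-0.646]]]' 0.7
python3 - <<'E'
from h import *
c=r.get_calibration("wrist");p,d=r.snapshot("wrist");cv2.imwrite("pics/w8.png",p)
print(proj("wrist",[563,76,118]))
print(row([563,76,86],127))
E
```

```text
time: 13.85
tool_pos: [563.4, 74.1, 201.0]
tcp_rot: [-179.9, 0.2, 126.6]
ft_force: [-0.2, 0.1, 0.8]
finger_gap: 25.6
[285.9015977  210.62606013]
([0.0022, 0.0009, 0.1152], [-0.001, 0.004, -0.007])
```

View pics/w8.png

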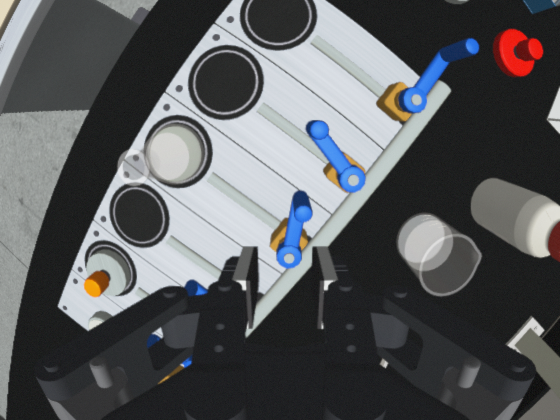

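```bash
python3 - <<'E'
from h import *
for nm,px,z in [("hub3",(289.5,259),76),("post3",(301,202),118),("hub2",(352,181),76),("post2",(318,129),118),("hub1",(415,99),76),("post1",(471,46),118)]: print(nm,atz("wrist",px,z).round(1))
E
```

```text
hub3 [600.1  31.7]
post3 [567.9  87.7]
hub2 [599.8 120.8]
post2 [545.8 136.3]
hub1 [599.8 211.6]
post1 [598.9 266. ]
```

```bash
python3 - <<'E'
from h import *
p,d=r.snapshot("wrist")
for q,col in ((25,(0,0,255)),(30,(0,255,0)),(35,(0,255,255))):
    a=np.radians(q); P=[598.5-55*np.sin(a),32+55*np.cos(a)]
    print(q,np.round(P,1),row([*P,86],90+q))
    for z in (72,118):
        u=proj("wrist",[*P,z]); cv2.circle(p,tuple(np.round(u).astype(int)),1,col,-1)
cv2.imwrite("pics/w8c.png",cv2.resize(p[170:300,240:370],None,fx=5,fy=5,interpolation=cv2.INTER_NEAREST))
E
```

```text
25 [575.3  81.8] ([-0.0005, 0.0141, 0.1154], [-0.0, 0.004, 0.202])
30 [571.   79.6] ([0.0003, 0.0094, 0.1154], [-0.0, 0.004, 0.115])
35 [567.   77.1] ([0.0006, 0.0046, 0.1154], [-0.001, 0.004, 0.028])
```

View pics/w8c.png

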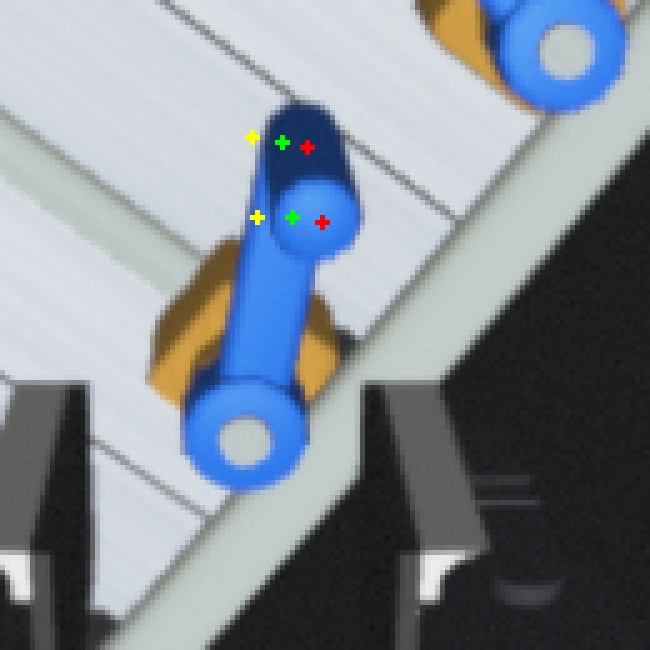

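```bash
python3 -m crank '[[[0,0.008,0,0,0,0.1],[-0.0005,0.014,0,0,0,0.2],[-0.0005,0.014,0.03,0,0,0.2],[-0.0005,0.014,0.06,0,0,0.2],[-0.0005,0.014,0.09,0,0,0.2],[-0.0005,0.014,0.114,0,0,0.2],[-0.0005,0.014,0.114,0,0,0.2],[-0.0005,0.014,0.114,0,0,0.2]]]'
python3 - <<'E'
from h import *
s=r.sense()
for q in (25,35,45,55,65,75,85,95,100):
    a=np.radians(q); P=[598-55*np.sin(a),32+55*np.cos(a)]
    print(q,row([*P,86],90+min(q,95),s))
c=r.get_calibration("wrist");p,d=r.snapshot("wrist");cv2.imwrite("pics/w9.png",p)
E
```

```text
time: 14.95
tool_pos: [575.9, 81.5, 88.6]
tcp_rot: [179.9, 0.3, 115.1]
ft_force: [0.0, -0.4, 1.3]
finger_gap: 25.9
25 ([0.0008, -0.0009, 0.0026], [0.002, 0.005, 0.002])
35 ([-0.0001, -0.0104, 0.0026], [0.001, 0.005, -0.173])
45 ([-0.0025, -0.0197, 0.0026], [0.001, 0.005, -0.347])
55 ([-0.0066, -0.0284, 0.0026], [0.0, 0.005, -0.522])
65 ([-0.012, -0.0363, 0.0026], [-0.0, 0.005, -0.696])
75 ([-0.0188, -0.043, 0.0026], [-0.0, 0.005, -0.871])
85 ([-0.0267, -0.0486, 0.0027], [-0.001, 0.005, -1.045])
95 ([-0.0353, -0.0526, 0.0027], [-0.001, 0.005, -1.22])
100 ([-0.0399, -0.0541, 0.0027], [-0.001, 0.005, -1.22])
```

View pics/w9.png

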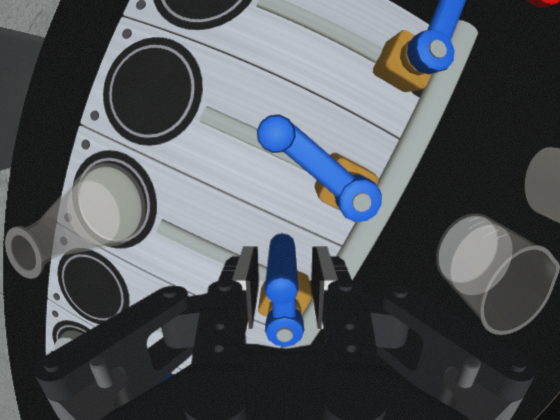

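The post is centred between the fingers. Now I'll swing it to open.

```bash
python3 -m crank '[[[0,-0.0104,0.0015,0,0,-0.173],[-0.0025,-0.0197,0.0015,0,0,-0.347],[-0.0066,-0.0284,0.0015,0,0,-0.522],[-0.012,-0.0363,0.0015,0,0,-0.696],[-0.0188,-0.043,0.0015,0,0,-0.871],[-0.0267,-0.0486,0.0015,0,0,-1.045],[-0.031,-0.051,0.0015,0,0,-1.13],[-0.036,-0.053,0.0015,0,0,-1.13],[-0.039,-0.054,0.0015,0,0,-1.13]]]'
```

```text
time: 16.12
tool_pos: [544.4, 26.4, 89.2]
tcp_rot: [179.9, 0.3, 179.7]
ft_force: [-5.4, 22.6, 7.7]
finger_gap: 25.8
```

```bash
python3 -m crank '[[[0,0.006,0,0,0,0],[0,0.006,-0.05,0,0,0],[0,0.02,-0.1,0,0,0],[0,0.06,-0.11,0,0,0.1],[-0.001,0.11,-0.11,0,0,0.27],[-0.001,0.11,-0.11,0,0,0.27],[-0.001,0.11,-0.11,0,0,0.27]]]'
python3 - <<'E'
from h import *
p,d=r.snapshot("wrist");cv2.imwrite("pics/w10.png",p)
for q,col in ((68,(0,0,255)),(74,(0,255,0)),(80,(0,255,255))):
    a=np.radians(q); P=[598.5-55*np.sin(a),121.5+55*np.cos(a)]
    print(q,np.round(P,1),row([*P,86],90+q))
    for z in (72,118):
        u=proj("wrist",[*P,z]); cv2.circle(p,tuple(np.round(u).astype(int)),1,col,-1)
cv2.imwrite("pics/w10.png",cv2.resize(p[0:420,140:560],None,fx=1.9,fy=1.42,interpolation=cv2.INTER_NEAREST))
E
```

```text
time: 17.0
tool_pos: [545.4, 135.9, 199.7]
tcp_rot: [179.8, 0.3, 164.4]
ft_force: [0.1, -0.2, 0.3]
finger_gap: 25.5
68 [547.5 142.1] ([0.0004, 0.0067, 0.1136], [0.003, 0.005, 0.11])
74 [545.6 136.7] ([0.0007, 0.0009, 0.1135], [0.003, 0.005, 0.005])
80 [544.3 131.1] ([0.0004, -0.0048, 0.1135], [0.003, 0.005, -0.099])
```

View pics/w10.png

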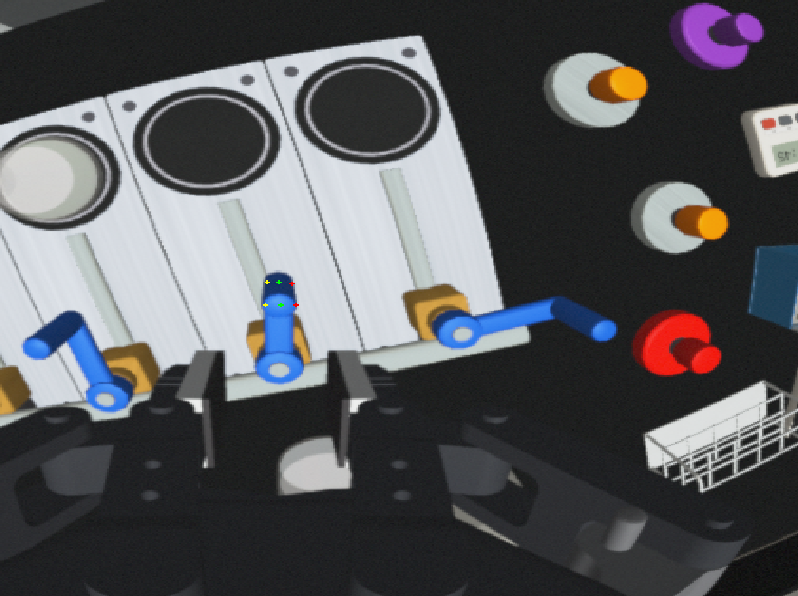

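```bash
python3 -m crank '[[[0,0,0.04,0,0,0],[0,0.001,0.08,0,0,0],[0,0.001,0.112,0,0,0],[0,0.001,0.112,0,0,0],[0,-0.005,0.112,0,0,-0.1],[0,-0.01,0.112,0,0,-0.19],[-0.0015,-0.015,0.112,0,0,-0.27],[-0.004,-0.02,0.112,0,0,-0.27],[-0.006,-0.024,0.112,0,0,-0.27],[-0.006,-0.026,0.112,0,0,-0.27]]]'
```

```text
time: 18.3
tool_pos: [544.8, 115.7, 89.7]
tcp_rot: [179.2, 0.4, 179.7]
ft_force: [-4.1, 40.8, 1.2]
finger_gap: 25.6
```

```bash
python3 -m crank '[[[0,0.007,0,0,0,0],[0,0.007,-0.05,0,0,0],[0,0.015,-0.1,0,0,0.15],[0.02,0.06,-0.11,0,0,0.33],[0.04,0.1,-0.11,0,0,0.5],[0.06,0.15,-0.11,0,0,0.67],[0.093,0.2,-0.11,0,0,0.85],[0.093,0.214,-0.11,0,0,1.03],[0.093,0.214,-0.11,0,0,1.2],[0.093,0.214,-0.11,0,0,1.38]]]' 0.35
python3 - <<'E'
from h import *
p,d=r.snapshot("wrist");cv2.imwrite("pics/w11.png",p)
p,d=r.snapshot("top");cv2.imwrite("pics/t2.png",cv2.resize(p[150:300,100:400],None,fx=2.5,fy=2.5))
E
```

```text
time: 19.55
tool_pos: [452.8, 328.7, 203.5]
tcp_rot: [179.4, -0.7, 100.3]
ft_force: [-0.1, 0.1, -0.6]
finger_gap: 55.6
```

View pics/w11.png

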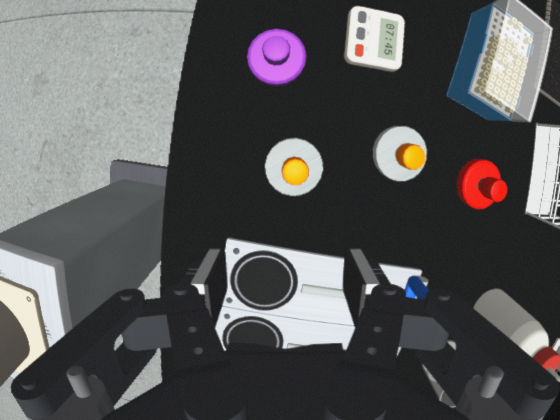

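View pics/t2.png

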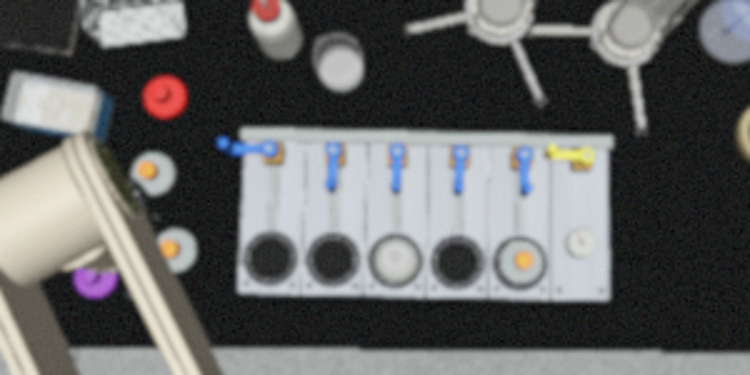

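Top view confirms the lever states: L1 shut, L2 to L5 open, supply shut. Next I'll locate the left pucks from wrist pixels (294,167) and (401,153).

```bash
python3 - <<'E'
from h import *
for px,z in (((294,167),16),((295,172),50),((401,153),16),((412,157),50),((277,57),16),((263,279),8)): print(px,atz("wrist",px,z).round(1))
print(orange("wrist",r.snapshot("wrist")[0]))
s=r.sense()
print(row([453,354,120],90,s))
E
```

```text
(294, 167) [460.8 351.3]
(295, 172) [460.4 351.1]
(401, 153) [570.3 388.6]
(412, 157) [569.3 387.8]
(277, 57) [423.3 459.6]
(263, 279) [450.4 216.1]
[(np.int32(60), array([405.7, 154.2]), array([561.6, 389.5])), (np.int32(52), array([292.5, 160.6]), array([455.9, 361.1]))]
([0.0241, 0.004, 0.0835], [0.01, -0.013, 0.188])
```

```bash
python3 -m crank '[[[0.0207,0.0116,0.0,0.01,-0.013,0.18],[0.0207,0.0116,0.06,0.01,-0.013,0.18],[0.0207,0.0116,0.11,0.01,-0.013,0.18],[0.0207,0.0116,0.13,0.01,-0.013,0.18],[0.0207,0.0116,0.13,0.01,-0.013,0.18],[0.0207,0.0116,0.13,0.01,-0.013,0.18]]]'
python3 - <<'E'
from h import *
p,d=r.snapshot("wrist")
cv2.imwrite("pics/w12.png",p)
for x,y in ((460.5,351.2),):
    for z in (16,50): print(proj("wrist",[x,y,z]))
s=r.sense();print(s["tool_pos"],row([460.5,351.2,22],90,s))
E
```

```text
time: 20.45
tool_pos: [463.1, 353.6, 76.3]
tcp_rot: [179.8, -0.1, 90.5]
ft_force: [0.5, 0.2, 0.9]
finger_gap: 55.2
[279.40203841 227.07125569]
[278.68372244 246.40909639]
[463.30219976 353.75686237  76.58026773] ([-0.0027, -0.003, 0.0546], [0.004, -0.003, 0.008])
```

View pics/w12.png

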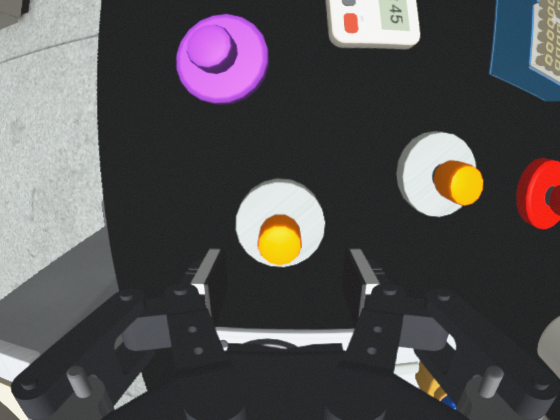

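```bash
python3 -m crank '[[[0,-0.002,0.02,0.002,-0.002,0.005],[0,-0.002,0.04,0.002,-0.002,0.005],[0,-0.002,0.053,0.002,-0.002,0.005],[0,-0.002,0.053,0.002,-0.002,0.005],[0,-0.002,0.053,0.002,-0.002,0.005]]]' && python3 -m crank '[[[0,0,0,0,0,0],[0,0,0,0,0,0],[0,0,0,0,0,0],[0,0,0,0,0,0],[0,0,0,0,0,0],[0,0,0,0,0,0]]]' 1 40
python3 - <<'E'
from h import *
p,d=r.snapshot("wrist");cv2.imwrite("pics/w13.png",p[150:])
E
```

```text
time: 21.12
tool_pos: [461.6, 354.0, 23.6]
tcp_rot: [179.9, -0.0, 90.2]
ft_force: [0.2, 0.2, 0.1]
finger_gap: 55.5
time: 21.88
tool_pos: [462.1, 354.4, 24.6]
tcp_rot: [179.9, -0.1, 90.2]
ft_force: [-2.3, 0.7, 5.4]
finger_gap: 24.9
```

View pics/w13.png

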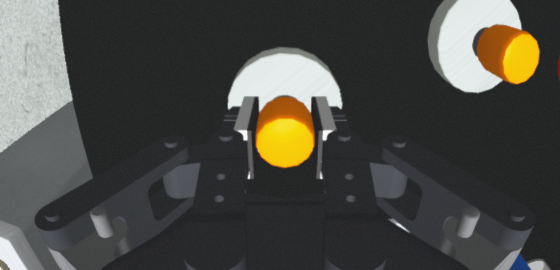

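```bash
python3 -m crank '[[[0,0,-0.05,0,0,0],[0,0,-0.1,0,0,0],[-0.05,0,-0.15,0,0,0],[-0.1,-0.005,-0.15,0,0,0],[-0.16,-0.005,-0.15,0,0,0],[-0.22,-0.008,-0.15,0,0,0],[-0.28,-0.01,-0.15,0,0,0],[-0.34,-0.012,-0.15,0,0,0],[-0.38,-0.0135,-0.15,0,0,0],[-0.4105,-0.0135,-0.15,0,0,0]]]' && python3 -m crank '[[[0,0,0,0,0,0],[0,0,0,0,0,0]]]'
python3 - <<'E'
from h import *
s=r.sense();print(s["tool_pos"],row([448.3,-56.2,40],89.2,s))
c=r.get_calibration("wrist");p,d=r.snapshot("wrist");cv2.imwrite("pics/w14.png",p)
for q in r.landmark_of("pad_1","wrist"): print(q,atz("wrist",q["pixel"],8,c))
t=s["tool_pos"]
print(proj("wrist",[t[0],t[1],t[2]+25]),proj("wrist",[448.5,-56.2,8]))
E
```

```text
time: 23.18
tool_pos: [448.8, -58.2, 173.6]
tcp_rot: [179.9, -0.1, 90.1]
ft_force: [1.1, -0.5, -1.4]
finger_gap: 24.8
time: 23.42
tool_pos: [448.5, -58.0, 173.2]
tcp_rot: [179.9, -0.1, 90.0]
ft_force: [0.0, -1.1, -2.6]
finger_gap: 24.6
[448.54022896 -58.01133095 173.24871185] ([0.0016, -0.0005, 0.1333], [0.002, -0.002, 0.015])
{'pixel': [287.2, 4.2], 'conf': 0.9} [451.50333302 124.05823306]
{'pixel': [282.6, 186.4], 'conf': 0.56} [447.28628126 -54.62192964]
[283.16427767 288.52160186] [283.61360091 188.53543127]
```

View pics/w14.png

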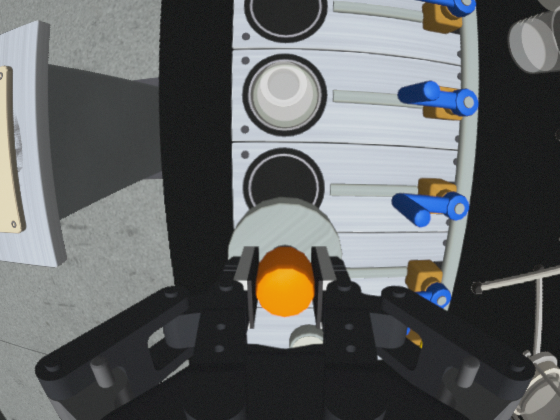

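```bash
python3 -m crank '[[[0.001,0,0.04,0,0,0],[0.002,0,0.08,0,0,0],[0.002,0,0.115,0,0,0],[0.002,0,0.134,0,0,0],[0.002,0,0.134,0,0,0],[0.002,0,0.134,0,0,0]]]'
```

```text
time: 24.28
tool_pos: [449.8, -54.8, 40.4]
tcp_rot: [179.8, -0.1, 90.2]
ft_force: [1.8, 0.1, -2.2]
finger_gap: 24.5
```

```bash
python3 -m crank '[[[-0.001,-0.001,0.004,0,0,0],[-0.001,-0.001,0.0075,0,0,0],[-0.001,-0.001,0.0075,0,0,0],[-0.001,-0.001,0.0075,0,0,0]]]' && python3 -m crank '[[[0,0,0,0,0,0],[0,0,0,0,0,0],[0,0,0,0,0,0],[0,0,0,0,0,0]]]' 0.5 && python3 -m crank '[[[0,0,-0.03,0,0,0],[0,0,-0.08,0,0,0],[0,0,-0.12,0,0,0],[0.03,0,-0.17,0,0,0],[0.1,0,-0.17,0,0,0],[0.1,0,-0.17,0,0,0],[0.1,0,-0.17,0,0,0]]]'
python3 - <<'E'
from h import *
p,d=r.snapshot("wrist");cv2.imwrite("pics/w15.png",p)
cv2.imwrite("pics/w15c.png",cv2.resize(p[150:330,200:380],None,fx=3.3,fy=3.3))
E
```

```text
time: 24.78
tool_pos: [448.8, -55.9, 33.0]
tcp_rot: [179.8, -0.1, 90.2]
ft_force: [-0.2, 0.7, -2.1]
finger_gap: 24.6
time: 25.28
tool_pos: [448.9, -55.9, 33.1]
tcp_rot: [179.8, -0.1, 90.2]
ft_force: [-0.4, 0.8, 0.9]
finger_gap: 42.7
time: 26.15
tool_pos: [447.7, 44.1, 202.8]
tcp_rot: [179.8, -0.1, 90.3]
ft_force: [-0.2, -0.7, -0.7]
finger_gap: 42.5
```

View pics/w15c.png

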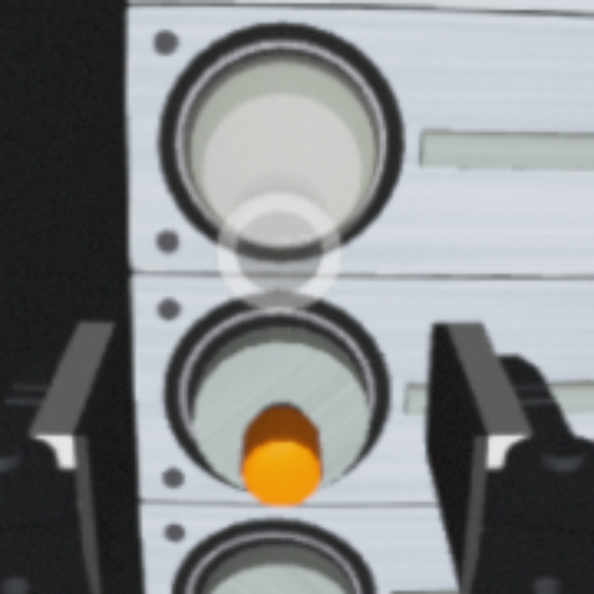

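Puck centred on pad 4. On to the last puck.

```bash
python3 -m crank '[[[0.05,0.01,0,0,0,0],[0.1,0.03,0,0,0,0],[0.15,0.05,0,0,0,0],[0.2,0.07,0,0,0,0],[0.25,0.09,0,0,0,0],[0.3,0.11,0,0,0,0],[0.33,0.122,0,0,0,0],[0.33,0.122,0,0,0,0],[0.33,0.122,0.05,0,0,0],[0.33,0.122,0.05,0,0,0]]]' 0.35
python3 - <<'E'
from h import *
p,d=r.snapshot("wrist");cv2.imwrite("pics/w16.png",p)
for z in (16,50): print(proj("wrist",[570,388,z]))
print(r.sense()["tool_pos"])
E
```

```text
time: 27.45
tool_pos: [566.0, 370.0, 147.4]
tcp_rot: [-179.6, 0.3, 90.1]
ft_force: [-0.8, -0.3, -0.9]
finger_gap: 56.1
[287.71624148 177.47672268]
[287.99134372 185.3889951 ]
[567.32778209 371.03457929 150.61325577]
```

View pics/w16.png

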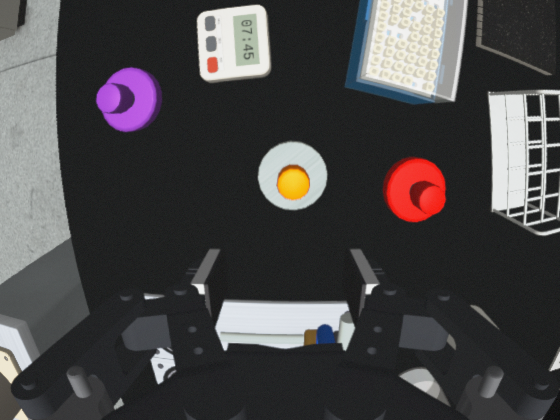

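```bash
python3 - <<'E'
from h import *
print(atz("wrist",(292.5,176),16),atz("wrist",(293,182.5),50))
print(r.sense()["tool_pos"],row([572.5,390,70],90))
E
```

```text
[574.13410459 389.31613295] [573.80967821 390.26537766]
[567.32778209 371.03457929 150.61325577] ([0.0192, 0.0054, 0.0805], [-0.003, 0.003, 0.002])
```

```bash
python3 -m crank '[[[0.019,0.0065,0.02,0,0,0],[0.019,0.0065,0.06,0,0,0],[0.019,0.0065,0.08,0,0,0],[0.019,0.0065,0.08,0,0,0],[0.019,0.0065,0.08,0,0,0]]]'
python3 - <<'E'
from h import *
p,d=r.snapshot("wrist");cv2.imwrite("pics/w17.png",p[100:])
s=r.sense()["tool_pos"]
for z in (16,50): print(proj("wrist",[s[0],s[1],z]))
print(s)
E
```

```text
time: 28.12
tool_pos: [574.8, 390.1, 72.9]
tcp_rot: [-180.0, 0.1, 90.1]
ft_force: [-0.3, 0.3, 0.8]
finger_gap: 55.2
[283.92273489 224.72985035]
[283.79183665 244.29507633]
[574.95362934 390.32939635  73.19680232]
```

View pics/w17.png

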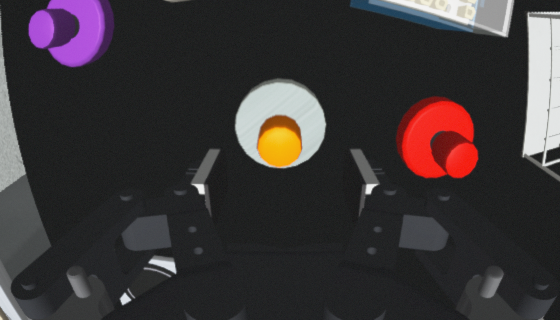

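```bash
python3 -m crank '[[[0,-0.002,0.02,0,0,0],[0,-0.002,0.04,0,0,0],[0,-0.002,0.05,0,0,0],[0,-0.002,0.05,0,0,0],[0,-0.002,0.05,0,0,0]]]' && python3 -m crank '[[[0,0,0,0,0,0],[0,0,0,0,0,0],[0,0,0,0,0,0],[0,0,0,0,0,0],[0,0,0,0,0,0],[0,0,0,0,0,0]]]' 1 40
python3 - <<'E'
from h import *
p,d=r.snapshot("wrist");cv2.imwrite("pics/w18.png",p[150:])
E
```

```text
time: 28.8
tool_pos: [573.2, 390.4, 23.5]
tcp_rot: [180.0, 0.0, 90.1]
ft_force: [-0.2, -0.3, 0.4]
finger_gap: 55.1
time: 29.55
tool_pos: [573.7, 390.9, 24.6]
tcp_rot: [179.9, -0.0, 90.1]
ft_force: [-2.2, 0.1, 6.2]
finger_gap: 24.9
```

View pics/w18.png

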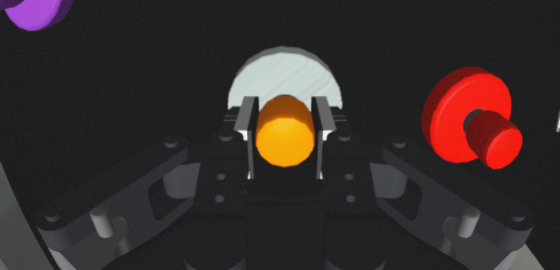

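```bash
python3 -m crank '[[[0,0,-0.05,0,0,0],[0,0,-0.1,0,0,0],[-0.04,-0.02,-0.15,0,0,0],[-0.09,-0.045,-0.15,0,0,0],[-0.14,-0.07,-0.15,0,0,0],[-0.19,-0.09,-0.15,0,0,0],[-0.23,-0.11,-0.15,0,0,0],[-0.2675,-0.1235,-0.15,0,0,0],[-0.2675,-0.1235,-0.15,0,0,0],[-0.2675,-0.1235,-0.15,0,0,0]]]'
python3 - <<'E'
from h import *
r.snapshot("top")
s=r.sense();print(s["tool_pos"],row([450,123.5,40],89.2,s))
c=r.get_calibration("wrist");p,d=r.snapshot("wrist");cv2.imwrite("pics/w19.png",p)
for q in r.landmark_of("pad_1","wrist"): print(q,atz("wrist",q["pixel"],8,c))
t=s["tool_pos"]
print(proj("wrist",[t[0],t[1],t[2]+25]),proj("wrist",[450.2,123.5,8]))
E
```

```text
time: 30.85
tool_pos: [450.5, 123.3, 174.3]
tcp_rot: [179.9, -0.0, 90.1]
ft_force: [-0.2, 1.4, -2.6]
finger_gap: 24.9
[450.609444   123.61861335 174.28110025] ([-0.0002, -0.0009, 0.1343], [0.002, -0.001, 0.016])
{'pixel': [284.7, 189.1], 'conf': 0.68} [451.39999024 123.91341455]
{'pixel': [282.0, 92.8], 'conf': 0.62} [448.68156433 216.59418055]
{'pixel': [284.2, 247.2], 'conf': 0.54} [451.01663663  63.10266068]
[283.63944967 288.13294809] [283.53238853 189.75621257]
```

View pics/w19.png

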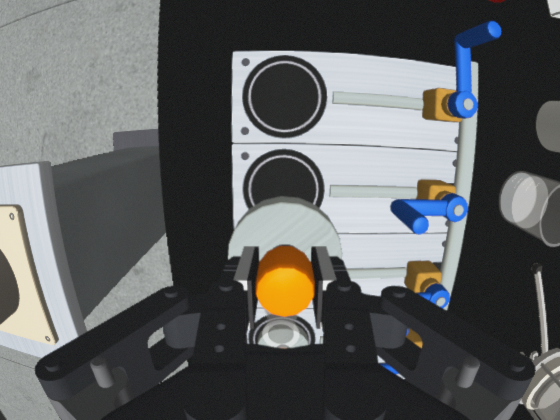

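```bash
python3 -m crank '[[[0,-0.001,0.04,0,0,0],[0,-0.001,0.08,0,0,0],[0,-0.001,0.115,0,0,0],[0,-0.001,0.134,0,0,0],[0,-0.001,0.134,0,0,0],[0,-0.001,0.134,0,0,0]]]'
```

```text
time: 31.75
tool_pos: [450.6, 124.5, 41.1]
tcp_rot: [179.9, -0.0, 90.2]
ft_force: [-0.3, -0.6, -2.1]
finger_gap: 24.6
```

```bash
python3 -m crank '[[[0,-0.001,0.004,0,0,0],[0,-0.001,0.008,0,0,0],[0,-0.001,0.008,0,0,0],[0,-0.001,0.008,0,0,0]]]' && python3 -m crank '[[[0,0,0,0,0,0],[0,0,0,0,0,0],[0,0,0,0,0,0],[0,0,0,0,0,0]]]' 0.5 && python3 -m crank '[[[0,0,-0.03,0,0,0],[0,0,-0.08,0,0,0],[0,0,-0.12,0,0,0],[0,0,-0.17,0,0,0],[0.06,0.05,-0.17,0,0,0],[0.06,0.05,-0.17,0,0,0],[0.06,0.05,-0.17,0,0,0]]]'
python3 - <<'E'
from h import *
p,d=r.snapshot("wrist");cv2.imwrite("pics/w20.png",p)
p,d=r.snapshot("top");cv2.imwrite("pics/t3.png",cv2.resize(p[150:300,100:400],None,fx=2.5,fy=2.5))
E
```

```text
time: 32.25
tool_pos: [449.6, 124.4, 33.2]
tcp_rot: [179.8, -0.0, 90.2]
ft_force: [-0.2, -0.0, -2.9]
finger_gap: 24.7
time: 32.75
tool_pos: [449.8, 124.4, 33.4]
tcp_rot: [179.8, -0.0, 90.2]
ft_force: [0.2, 0.0, 0.4]
finger_gap: 42.4
time: 33.62
tool_pos: [498.8, 184.9, 202.7]
tcp_rot: [179.9, -0.0, 90.3]
ft_force: [0.2, 0.5, -0.5]
finger_gap: 42.6
```

View pics/w20.png

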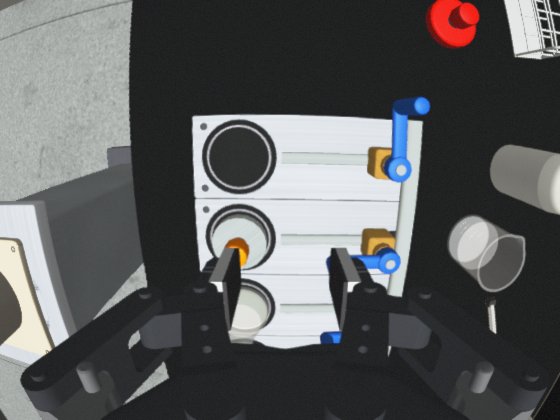

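View pics/t3.png

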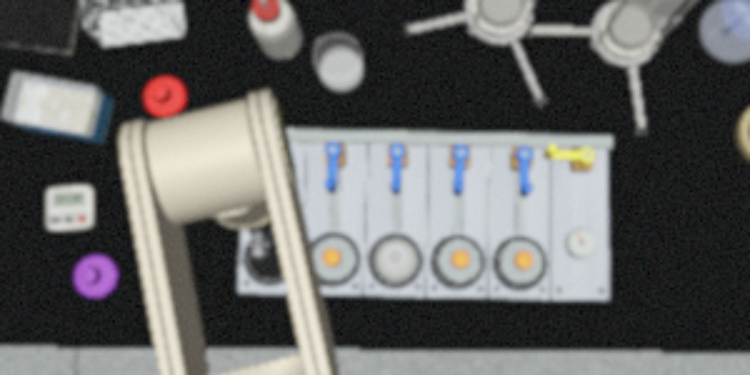

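```bash
python3 - <<'E'
from h import *
print(atz("wrist",(398,171),76),atz("wrist",(421.5,105),118))
E
python3 -m crank '[[[-0.05,0,-0.06,0,0,0],[-0.1,0,-0.1,0,0,0],[-0.15,0,-0.1,0,0,0],[-0.2,0,-0.1,0,0,0],[-0.24,0.01,-0.1,0,0,0],[-0.24,0.01,-0.1,0,0,0],[-0.24,0.01,-0.1,0,0,0]]]' 0.7
python3 - <<'E'
from h import *
p,d=r.snapshot("wrist");cv2.imwrite("pics/w21.png",p)
E
```

```text
[597.62673928 209.822769  ] [598.56617473 266.15844111]
time: 34.6
tool_pos: [508.2, -56.1, 302.5]
tcp_rot: [180.0, -0.0, 90.1]
ft_force: [0.8, -0.1, 0.6]
finger_gap: 26.0
```

View pics/w21.png

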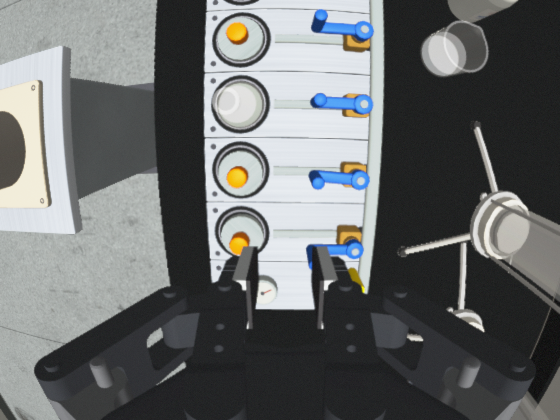

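```bash
python3 - <<'E'
from h import *
L={2:[(366,30.5),(319,15),(236.5,32.5),(241,40)],3:[(366.5,104),(318,99.5)],4:[(361,180.5),(316,181),(236.5,178),(241,170)],5:[(355.5,250.5),(314,256),(238.5,244.5),(243,232)]}
for k,v in L.items():
    h=atz("wrist",v[0],76);q=atz("wrist",v[1],116); o=q-h
    print(k,h.round(1),q.round(1),"q+yaw",np.degrees(np.arctan2(-o[0],o[1])).round(1), "knob/pad" if len(v)>2 else "",[atz("wrist",v[2],58).round(1),atz("wrist",v[3],8).round(1)] if len(v)>2 else "")
print(row([597,-180,200],90))
E
```

```text
2 [601.6 120.6] [543.  122.6] q+yaw 88.0 knob/pad [array([451.1, 119.7]), array([450. , 122.5])]
3 [602.1  32.5] [541.9  32.7] q+yaw 89.8  
4 [598.7 -57.2] [541.3 -51. ] q+yaw 83.8 knob/pad [array([450.3, -58.4]), array([449.3, -56.3])]
5 [ 597.9 -146. ] [ 541.7 -135.1] q+yaw 79.1 knob/pad [array([ 449.7, -145.2]), array([ 449.4, -145.9])]
([-0.1248, 0.0882, 0.1026], [0.0, -0.0, 0.003])
```

Lever 4 measures about 84° and lever 5 about 79° (partly hidden). I'll take a closer look and nudge both to their stops.

```bash
python3 -m crank '[[[0,0.01,0,0,0,-0.17],[0,0.02,0.02,0,0,-0.35],[0.002,0.03,0.04,0,0,-0.53],[0.002,0.035,0.06,0,0,-0.71],[0.002,0.035,0.08,0,0,-0.89],[0.002,0.035,0.1,0,0,-1.07],[0.002,0.035,0.1,0,0,-1.25],[0.002,0.035,0.1,0,0,-1.43],[0.002,0.035,0.1,0,0,-1.571],[0.002,0.035,0.1,0,0,-1.571]]]'
python3 - <<'E'
from h import *
p,d=r.snapshot("wrist")
for y0 in (-57.5,-147.5):
  for q,col in ((80,(0,0,255)),(85,(0,255,0)),(90,(0,255,255))):
    a=np.radians(q-.8); P=[598-55*np.sin(a),y0+55*np.cos(a)]
    print(q,np.round(P,1),row([*P,86],180))
    for z in (118,):
        u=proj("wrist",[*P,z]); cv2.circle(p,tuple(np.round(u).astype(int)),1,col,-1)
cv2.imwrite("pics/w22.png",cv2.resize(p[40:300,140:500],None,fx=2.2,fy=2.2,interpolation=cv2.INTER_NEAREST))
E
```

```text
time: 35.9
tool_pos: [543.2, -52.2, 202.6]
tcp_rot: [180.0, 0.0, -179.7]
ft_force: [-0.3, -0.7, 0.6]
finger_gap: 25.6
80 [544.  -47.2] ([-0.0007, 0.0052, 0.1166], [0.0, 0.0, 0.002])
85 [543.3 -51.9] ([-0.0, 0.0004, 0.1166], [0.0, 0.0, 0.002])
90 [543.  -56.7] ([0.0003, -0.0044, 0.1166], [0.0, 0.0, 0.002])
80 [ 544.  -137.2] ([-0.0005, -0.0848, 0.1166], [0.0, 0.0, 0.002])
85 [ 543.3 -141.9] ([0.0002, -0.0896, 0.1166], [0.0, 0.0, 0.002])
90 [ 543.  -146.7] ([0.0005, -0.0944, 0.1166], [0.0, 0.0, 0.002])
```

View pics/w22.png

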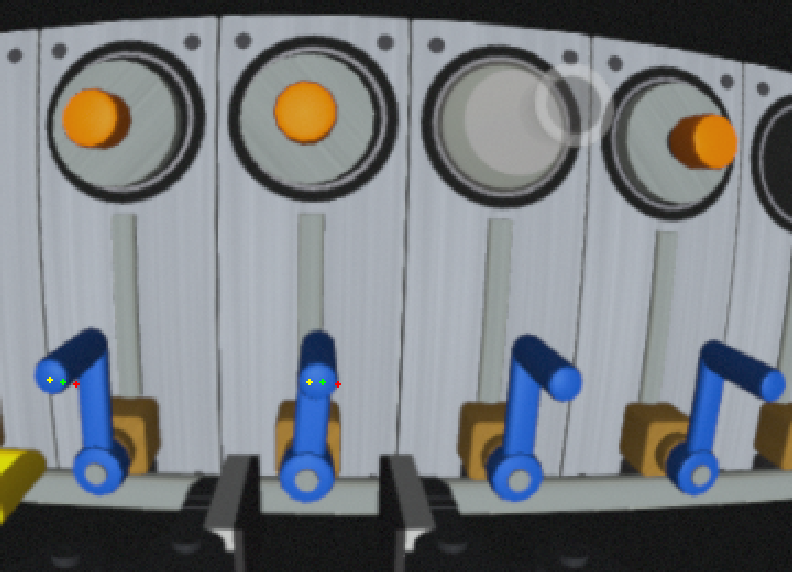

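Close view: lever 4 is at about 87° and lever 5 at about 90°, both well inside tolerance. The pucks are concentric with their pads. Now I'll open the supply.

```bash
python3 -m crank '[[[-0.005,-0.01,0,0,0,0.17],[-0.01,-0.03,0,0,0,0.35],[-0.02,-0.06,0,0,0,0.53],[-0.03,-0.09,0,0,0,0.71],[-0.04,-0.11,0,0,0,0.89],[-0.054,-0.128,0,0,0,1.07],[-0.054,-0.128,0,0,0,1.25],[-0.054,-0.128,0,0,0,1.43],[-0.054,-0.128,0,0,0,1.571],[-0.054,-0.128,0,0,0,1.571]]]'
python3 - <<'E'
from h import *
p,d=r.snapshot("wrist")
for q,col in ((-5,(0,0,255)),(0,(0,255,0)),(5,(255,0,255))):
    a=np.radians(q-.8); P=[596.5-55*np.sin(a),-235+55*np.cos(a)]
    print(q,np.round(P,1),row([*P,87],90))
    for z in (118,):
        u=proj("wrist",[*P,z]); cv2.circle(p,tuple(np.round(u).astype(int)),1,col,-1)
cv2.imwrite("pics/w23.png",cv2.resize(p[100:420,140:460],None,fx=1.8,fy=1.8,interpolation=cv2.INTER_NEAREST))
E
```

```text
time: 37.2
tool_pos: [597.5, -179.8, 202.6]
tcp_rot: [180.0, -0.0, 90.0]
ft_force: [-0.4, -0.3, 0.1]
finger_gap: 25.7
-5 [ 602.1 -180.3] ([-0.0005, 0.0045, 0.1156], [0.0, -0.0, 0.004])
0 [ 597.3 -180. ] ([-0.0002, -0.0003, 0.1156], [0.0, -0.0, 0.004])
5 [ 592.5 -180.1] ([-0.0004, -0.0051, 0.1156], [0.0, -0.0, 0.004])
```

View pics/w23.png

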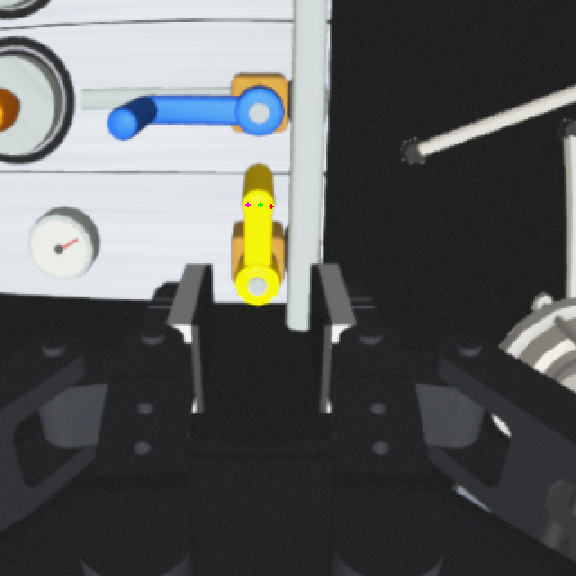

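```bash
python3 -m crank '[[[0,0,0.04,0,0,0],[0,0,0.08,0,0,0],[0,0,0.114,0,0,0],[0,0,0.114,0,0,0],[0,0,0.114,0,0,0]]]'
python3 - <<'E'
from h import *
s=r.sense()
for q in range(0,100,10):
    a=np.radians(q); P=[596.5-55*np.sin(a),-235+55*np.cos(a)]
    print(q,row([*P,88],90+min(q,90),s))
E
```

```text
time: 37.88
tool_pos: [598.4, -180.0, 90.2]
tcp_rot: [179.9, 0.0, 90.3]
ft_force: [-0.5, 0.2, 1.0]
finger_gap: 25.7
0 ([-0.0, -0.0019, 0.0022], [0.002, 0.0, 0.005])
10 ([-0.0008, -0.0115, 0.0022], [0.002, 0.0, -0.17])
20 ([-0.0033, -0.0207, 0.0022], [0.002, 0.001, -0.345])
30 ([-0.0073, -0.0294, 0.0022], [0.002, 0.001, -0.519])
40 ([-0.0127, -0.0373, 0.0022], [0.002, 0.001, -0.694])
50 ([-0.0195, -0.0441, 0.0021], [0.002, 0.001, -0.868])
60 ([-0.0273, -0.0497, 0.0021], [0.002, 0.001, -1.043])
70 ([-0.036, -0.0537, 0.0021], [0.002, 0.001, -1.217])
80 ([-0.0452, -0.0563, 0.0021], [0.001, 0.002, -1.392])
90 ([-0.0548, -0.0571, 0.0021], [0.001, 0.002, -1.566])
```

```bash
python3 -m crank '[[[-0.0008,-0.0115,0.001,0,0,-0.17],[-0.0033,-0.0207,0.001,0,0,-0.345],[-0.0073,-0.0294,0.001,0,0,-0.519],[-0.0127,-0.0373,0.001,0,0,-0.694],[-0.0195,-0.0441,0.001,0,0,-0.868],[-0.0273,-0.0497,0.001,0,0,-1.043],[-0.036,-0.0537,0.001,0,0,-1.217],[-0.0452,-0.0563,0.001,0,0,-1.392],[-0.0548,-0.0571,0.001,0,0,-1.56],[-0.0605,-0.0571,0.001,0,0,-1.56]]]'
```

```text
time: 39.12
tool_pos: [542.7, -240.9, 91.7]
tcp_rot: [-180.0, 0.3, 179.6]
ft_force: [-3.6, 17.8, 10.8]
finger_gap: 25.8
```

Stop reached. I'll back off, lift clear and check.

```bash
python3 -m crank '[[[0,0.006,0,0,0,0],[0,0.006,-0.05,0,0,0],[0,0.006,-0.1,0,0,0],[0,-0.04,-0.16,0,0,0],[0,-0.1,-0.2,0,0,0],[0,-0.16,-0.2,0,0,0],[0,-0.2,-0.2,0,0,0],[0,-0.2,-0.2,0,0,0]]]'
python3 - <<'E'
from h import *
p,d=r.snapshot("wrist");cv2.imwrite("pics/w24.png",p)
p,d=r.snapshot("top");cv2.imwrite("pics/t4.png",cv2.resize(p[150:300,100:420],None,fx=2.5,fy=2.5))
p,d=r.snapshot("scene");cv2.imwrite("pics/s4.png",cv2.resize(p[130:370,130:420],None,fx=2.5,fy=2.5))
E
```

```text
time: 40.12
tool_pos: [539.2, -444.9, 291.3]
tcp_rot: [-179.9, 0.2, 179.2]
ft_force: [-0.2, 0.6, -0.7]
finger_gap: 25.3
```

View pics/t4.png

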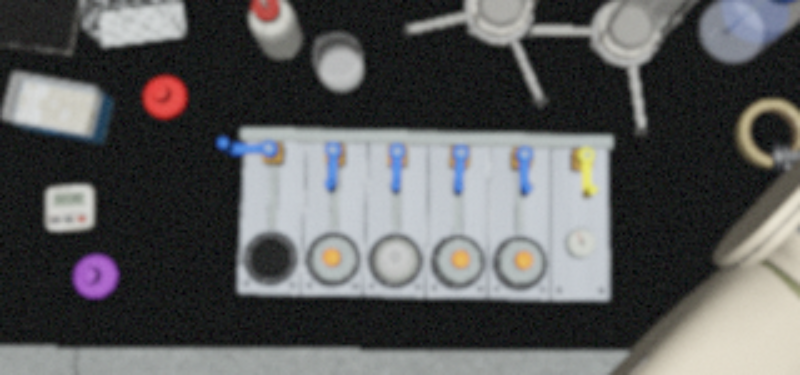

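View pics/s4.png

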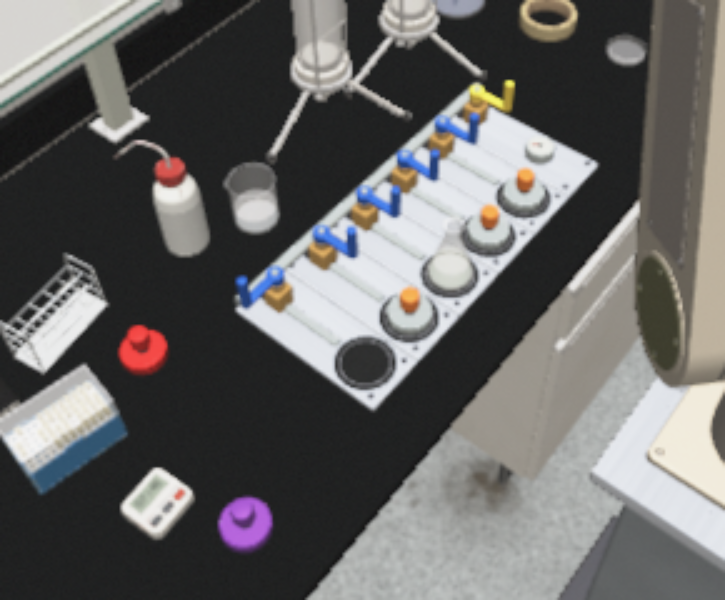

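View pics/w24.png

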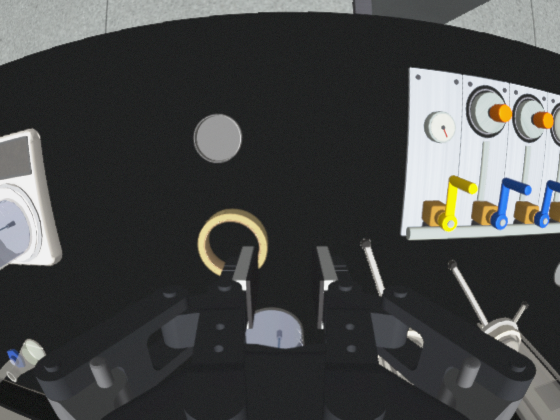

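All three views agree: the levers, pucks and flask are in their required states, and the bystanders are where they were. Handing in.

```bash
python3 -c "
from bench import r
print(r.hand_in())"
```

```text
the job is handed in; nothing more can be done
None
```

The manifold is set up as asked and the job is handed in at about 40 s of the 210 s allowed; no verdict was reported.

- **Order:** I shut the yellow supply first. With it shut, I opened the two part-turned blue valves (the flask's station and the second from left) and placed all three pucks. I opened the supply last, until it reached its stop.
- **Pads in use:** Counting from the left, pads 2, 4 and 5 hold pucks and pad 3 holds the flask. Pad 1 is empty and its valve is shut; it was already shut and I did not touch it.
- **Final checks:** All three cameras show the pucks upright and centred, about 2–3 mm off at most. Valves 2–5 are open, valve 1 is at about 0°, and the supply points towards the robot. The timer, beaker, dish, flask and the red and purple look-alikes do not appear to have moved.
- **Disagreement:** One partly hidden view read lever 5 at about 79° and lever 4 at about 84°. A closer view read about 90° and 87°, inside the 0.2 rad tolerance, so I left both alone. I never saw a puck knocked aside.
- **Force:** The highest side force I read was about 41 N, from the fingertips holding lever 2 against its stop.

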